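# Recharge the signal-horn air canisters

## Robot

A 7-joint arm with a two-finger parallel gripper is mounted at the origin on the work surface. World frame = base frame: x ahead of the robot, y to its left, z up, the work surface at z = 0. Lengths are in m, angles in rad, forces in N, time in s.
With the tool pointing down it reaches from about 0.425 to 0.95 m from the base axis. Payload 4.7 kg.
Tool frame: the origin (TCP) lies on the mounting face of the last link; the fingertips stand 173 mm ahead of it and the grasp point (between the pads) lies 155 mm ahead of it; z points along the fingers, x is the direction in which the jaws open and shut, and the axes are right-handed (so a half turn about z gives the same grasp; the last joint's range is limited). The gripper opens to 85 mm and grips with 20 to 120 N. Pads are 22 mm wide; open, the fingers measure 114 mm over their backs; the gripper's body (76 mm by 85 mm) begins 54 mm behind the grasp point. The pads swing forward as they close: fully open they stand 13 mm farther back than shut.
Start: joints at [1.205, 0.469, -0.049, 1.532, 0.024, 1.141, -0.082], TCP at [0.223, -0.637, 0.405] pointing down, gripper open.
Joint ranges: [-2.59, 2.59], [-0.33, 1.99], [-1.39, 1.29], [0.1, 2.45], [-1.04, 4.18], [0.21, 1.99], [-2.66, 2.66]. Speed limits (rad/s): [2.57, 2.57, 3.14, 3.14, 3.14, 3.14, 3.14].

## Interface

Orientations are given as a unit quaternion [x, y, z, w].
In Python, from workcell import arm gives the robot as it stands.
- The arm moves only by the tool play_rows, never from a script. Its arguments are lists of equal length, an entry for each row: "slide": the shift along the world's x, y, z in units of 25 mm (1.0 is 25 mm), a list of three; "angular": the turn, a rotation vector about the world's x, y, z in units of 6 degrees (1.0 is 6 degrees), a list of three. A call has 1 to 12 rows; each row is the pose to reach, as a shift and turn from the pose commanded when the call began; what a row does not reach only later rows make up. A row lasts 1/12 s, in which the tool goes at most 41.7 mm and 7.16 degrees, less where a joint would pass 70% of its speed; a pose out of reach is approached as far as the arm can. A call with a gripper value outside its range is refused whole. "claw" is the closure in counts, from 0 (fully open) to 255 (shut), set as the call begins (left out, the last holds). The fingers move at their own pace and stop on an object; the grip force is fixed at half the most. Time passes only in rows, so rows that repeat a pose let the fingers close. It gives the time, the measured TCP pose, the force and the opening at its end, in the units of the state.
- arm.get_obs(): the state, without advancing time (a new reading comes with each control period).
- arm.get_image(name): name is "scene" or "side" or "wrist"; returns the picture (420x560x3 uint8, red, green, blue); there is no depth.
- arm.calibration(name): a dict with "fx", "fy", "cx", "cy" (pixels), "T" (4x4, takes a point from camera to world coordinates). Camera axes: x right, y up, looking along -z (the intrinsics and any distortion apply to the point x, -y, -z); pixel columns grow to the right and rows downward; lengths in m; the calibration is good to about 2 mm. The wrist camera is an equidistant fisheye: a pixel r from the principal point sees the ray r / f radians off the axis. A picture is of the moment at which its call begins: read the wrist's pose just before it. calibration takes no time and is no camera call; for the wrist camera it gives the pose at the moment of the call.
- arm.hand_in(): hands the job in, once; it reports no verdict.
The state is a dict: "time_s": time; "joint_positions": joint angles; "joint_velocities": joint speeds; "effort": joint torques, N m; "tcp_pos": TCP position; "ee_rot": TCP orientation; "ft_force": force on the tool from outside, world axes, zero at the start; "torque": the same for the moment, N m; "opening": opening from 0.0 (shut) to 1.0 (fully open).
Only numpy, scipy, OpenCV 4.12 (cv2) and the standard library are available. Lean on these libraries where they do the work, as an engineer would, in place of code of your own. Each camera call takes 0.05 s, during which the arm holds its last target.

## Task

Recharge the air canisters of the boat's signal horns: press the green start key, then the yellow air key, one at a time; then charge the canisters in the order white, yellow, orange, blue (some may not be there), each gripped upright and pressed straight down on the middle of the black filler pad until the pad is fully down, held there for a good second, then stood upright in the wooden tray. When all of them stand in the tray, press the red stop key; leave the chart instruments, mug and eraser where they are.

Things in the scene. Friction and masses are not known exactly. Their poses are not given: they have to be found in the camera images.
- can_white: white refillable air canister for a signal horn, standing upright: straight body 56 mm in diameter and 70 mm high with a dark steel foot, above it a sloping shoulder of the same colour and a narrow black cap (26 mm diameter) up to 92 mm; 0.22 kg; grip it by the body. Origin: centre of its underside, z up along it. May be absent (None from the start).
- can_yellow: yellow refillable air canister for a signal horn, standing upright: straight body 56 mm in diameter and 70 mm high with a dark steel foot, above it a sloping shoulder of the same colour and a narrow black cap (26 mm diameter) up to 92 mm; 0.22 kg; grip it by the body. Origin: centre of its underside, z up along it. May be absent (None from the start).
- can_orange: orange refillable air canister for a signal horn, standing upright: straight body 56 mm in diameter and 70 mm high with a dark steel foot, above it a sloping shoulder of the same colour and a narrow black cap (26 mm diameter) up to 92 mm; 0.22 kg; grip it by the body. Origin: centre of its underside, z up along it. May be absent (None from the start).
- can_blue: blue refillable air canister for a signal horn, standing upright: straight body 56 mm in diameter and 70 mm high with a dark steel foot, above it a sloping shoulder of the same colour and a narrow black cap (26 mm diameter) up to 92 mm; 0.22 kg; grip it by the body. Origin: centre of its underside, z up along it. May be absent (None from the start).
- filler: fixed grey round filling station, 96 mm in diameter at its foot and 30 mm high; origin on its axis at the table surface. On top sits the sprung round black filler pad.
- filler_pad (a joint): travel of the black filler pad (64 mm diameter) straight down on its spring: 0 up, 0.012 m fully down; about 2.5 N to start and 13 N when fully down. Its top face is 45 mm above the table when up and 33 mm when fully down.
- filler_seat (a point): point on the filler's axis 33 mm above the table: where the pad's top face is when fully down (does not move with the pad).
- console: fixed grey compressor control box, 200 x 85 x 40 mm, origin under its centre, long side along its x; on top a row of three round spring keys 58 mm apart (green, yellow and red, in any order).
- tray_in (a point): centre of the inner floor of the fixed pale wooden tray (inner floor 248 x 118 mm, long side along the point's x; its rim stands about 10 mm above the inner floor, the floor about 6 mm above the table). It holds three canisters in a row along x, about 80 mm apart.
- key_green (a joint): travel of the round green start key, 28 mm diameter: 0 up, 0.006 m fully down (5 N); it springs back.
- key_green_top (a point): centre of the top face of the green start key; it is pressed straight down.
- key_yellow (a joint): travel of the round yellow air key, 28 mm diameter: 0 up, 0.006 m fully down (5 N); it springs back.
- key_yellow_top (a point): centre of the top face of the yellow air key; it is pressed straight down.
- key_red (a joint): travel of the round red stop key, 28 mm diameter: 0 up, 0.006 m fully down (5 N); it springs back.
- key_red_top (a point): centre of the top face of the red stop key; it is pressed straight down.
- rule: bystander: grey aluminium parallel rule lying flat, 91 x 312 x 9 mm (long side along y), origin under its centre
- compass: bystander: white plastic hand-bearing compass lying flat, 72 mm disc 28 mm high with a 26 mm stub to its +x; origin under the disc
- dividers: bystander: stainless steel dividers lying flat, 160 mm along x, 45 mm wide, 9 mm high; origin under the middle
- cup: bystander: clear acrylic pencil cup, 72 mm diameter, 95 mm high; origin under its centre
- mug: bystander: blue mug, 80 mm diameter, 85 mm high, handle to +y; origin under its centre
- eraser: bystander: eraser, 50 x 22 x 12 mm; origin under its centre
Not all that is in view belongs to the job. Of the things that look like the filler, the smaller one is meant.

How it is judged:
On the way, in this order (a step that is already met when the one before it is completed fails the run):
1. the green start key is pressed down (value of joint key_green above 0.0045 m), for 0.05 s.
2. then the yellow air key is pressed down (value of joint key_yellow above 0.0045 m), for 0.05 s.
3. the white canister, gripped and upright over the middle of the filler pad, presses it fully down (within 2.5 mm of the end of its travel) for 0.5 s (z of can_white in the frame of filler_seat below 0.0025 m and horizontal distance between can_white and filler_seat below 0.015 m and angle between can_white's own z axis and vertical below 0.15 rad and contact force between the fingers and can_white above 1 N and contact force between can_white and filler_pad above 3 N), for 0.5 s.
4. the yellow canister, gripped and upright over the middle of the filler pad, presses it fully down (within 2.5 mm of the end of its travel) for 0.5 s (z of can_yellow in the frame of filler_seat below 0.0025 m and horizontal distance between can_yellow and filler_seat below 0.015 m and angle between can_yellow's own z axis and vertical below 0.15 rad and contact force between the fingers and can_yellow above 1 N and contact force between can_yellow and filler_pad above 3 N), for 0.5 s.
5. the orange canister, gripped and upright over the middle of the filler pad, presses it fully down (within 2.5 mm of the end of its travel) for 0.5 s (z of can_orange in the frame of filler_seat below 0.0025 m and horizontal distance between can_orange and filler_seat below 0.015 m and angle between can_orange's own z axis and vertical below 0.15 rad and contact force between the fingers and can_orange above 1 N and contact force between can_orange and filler_pad above 3 N), for 0.5 s.
6. the blue canister, gripped and upright over the middle of the filler pad, presses it fully down (within 2.5 mm of the end of its travel) for 0.5 s (z of can_blue in the frame of filler_seat below 0.0025 m and horizontal distance between can_blue and filler_seat below 0.015 m and angle between can_blue's own z axis and vertical below 0.15 rad and contact force between the fingers and can_blue above 1 N and contact force between can_blue and filler_pad above 3 N), for 0.5 s.
7. with all canisters standing in the tray, the red stop key is pressed down (value of joint key_red above 0.0045 m and x of can_white in the frame of tray_in between -0.112 and 0.112 m and y of can_white in the frame of tray_in between -0.047 and 0.047 m and z of each of can_white, can_yellow, can_orange, can_blue in the frame of tray_in below 0.005 m and angle between each of can_white, can_yellow, can_orange, can_blue's own z axis and vertical below 0.12 rad and x of can_yellow in the frame of tray_in between -0.112 and 0.112 m and y of can_yellow in the frame of tray_in between -0.047 and 0.047 m and x of can_orange in the frame of tray_in between -0.112 and 0.112 m and y of can_orange in the frame of tray_in between -0.047 and 0.047 m and x of can_blue in the frame of tray_in between -0.112 and 0.112 m and y of can_blue in the frame of tray_in between -0.047 and 0.047 m), for 0.05 s.
At the end, for the whole second after the job is handed in: Every canister present stands upright (within 0.12 rad) on the floor of the tray, wholly inside its rim, released and at rest, and nothing is left on the filler pad (x of can_white in the frame of tray_in between -0.112 and 0.112 m and y of can_white in the frame of tray_in between -0.047 and 0.047 m and z of each of can_white, can_yellow, can_orange, can_blue in the frame of tray_in below 0.005 m and angle between each of can_white, can_yellow, can_orange, can_blue's own z axis and vertical below 0.12 rad and x of can_yellow in the frame of tray_in between -0.112 and 0.112 m and y of can_yellow in the frame of tray_in between -0.047 and 0.047 m and x of can_orange in the frame of tray_in between -0.112 and 0.112 m and y of can_orange in the frame of tray_in between -0.047 and 0.047 m and x of can_blue in the frame of tray_in between -0.112 and 0.112 m and y of can_blue in the frame of tray_in between -0.047 and 0.047 m and linear speed of each of can_white, can_yellow, can_orange, can_blue below 0.02 m/s and value of joint filler_pad below 0.003 m); the robot touches nothing.
It fails at once if the parallel rule, compass, dividers, pencil cup, mug or eraser is pushed more than 40 mm from its place (distance of any of rule, compass, dividers, cup, mug, eraser from where it was at the start of the episode above 0.04 m).
It fails at once if two keys are held down together (value of joint each of key_green, key_yellow above 0.004 m or value of joint each of key_green, key_red above 0.004 m or value of joint each of key_yellow, key_red above 0.004 m).
Of can_white, can_yellow, can_orange, can_blue only 2 to 3 are there at a start; the rules pass over those that are not, and their reading is None.
At some moment in a run one of can_white, can_yellow, can_orange, can_blue may be knocked a few centimetres aside while the robot is not near it.
It also fails if it takes over 210 s, if anything falls off the work surface, if the arm or the gripper's body presses on something with over 40 N, if the wrist force passes 120 N, or if a joint passes its speed limit or range.

## Working session

There is one attempt and no reset: what is moved stays moved. The work goes in short steps, Python scripts to look and compute and a tool call to move; the robot and the scene stay as the last step left them, time stands still between calls to the robot, and variables do not carry over. Pictures are saved under pics/ and viewed, and the job is handed in when it is done.

Besides the shell and the picture viewer there is one more tool, called after "Emit:" in YAML: its name, and indented under it one key for each argument. play_rows: Moves the arm, as the interface text tells. Its arguments: {"type":"object","properties":{"slide":{"type":"array","items":{"type":"array","items":{"type":"number"}}},"angular":{"type":"array","items":{"type":"array","items":{"type":"number"}}},"claw":{"type":"number"}},"required":["slide","angular"]}

```bash
mkdir -p pics; ls; python3 - <<'E'
from workcell import arm
import cv2,numpy as np
print(arm.get_obs())
for n in ["scene","side","wrist"]:
    c=arm.calibration(n); print(n,{k:(np.round(v,4).tolist() if k=='T' else v) for k,v in c.items()})
    cv2.imwrite(f"pics/{n}0.png",arm.get_image(n)[:,:,::-1])
E
```

```text
pics
{'time_s': 0.0, 'joint_positions': array([ 1.20510275,  0.46945263, -0.04859073,  1.53372752,  0.0241254 ,
        1.14102417, -0.08231954]), 'joint_velocities': array([-0.0006295 ,  0.00044473,  0.00154015, -0.00135547,  0.00042527,
       -0.00208221, -0.00061065]), 'effort': array([-2.50533094e-04, -5.10310578e+01, -4.71819914e-02, -2.37713653e+01,
        1.05378727e-02,  7.51710031e-03,  1.48948442e-05]), 'tcp_pos': array([ 0.22299295, -0.63682829,  0.40363932]), 'ee_rot': array([ 8.15622376e-01, -5.78583715e-01, -8.54279419e-04, -5.43564286e-04]), 'ft_force': array([-0.71089159, -0.1540914 , -0.20010135]), 'torque': array([ 4.26525924e-06,  2.52424668e-02, -1.94329964e-02]), 'opening': 1.0011106501668305}
scene {'fx': 379.0289497458876, 'fy': 379.0289497458876, 'cx': 279.8042588228846, 'cy': 205.2414931640542, 'T': [[0.5014, -0.5809, 0.6412, 1.1135], [0.8651, 0.3237, -0.3833, -0.4136], [0.0151, 0.7468, 0.6648, 0.7031], [0.0, 0.0, 0.0, 1.0]]}
side {'fx': 507.9342198772508, 'fy': 507.9342198772508, 'cx': 274.4639695898469, 'cy': 206.98825147229616, 'T': [[-0.7257, 0.4813, -0.4916, -0.141], [-0.6879, -0.5168, 0.5096, 0.6359], [-0.0088, 0.7081, 0.7061, 1.0511], [0.0, 0.0, 0.0, 1.0]]}
wrist {'fx': 325.19226210127806, 'fy': 325.19226210127806, 'cx': 279.50377622393705, 'cy': 209.3478247683954, 'T': [[0.3304, 0.9068, 0.2619, 0.2887], [-0.9438, 0.3178, 0.0907, -0.6127], [-0.001, -0.2772, 0.9608, 0.3731], [0.0, 0.0, 0.0, 1.0]]}
```

View pics/scene0.png

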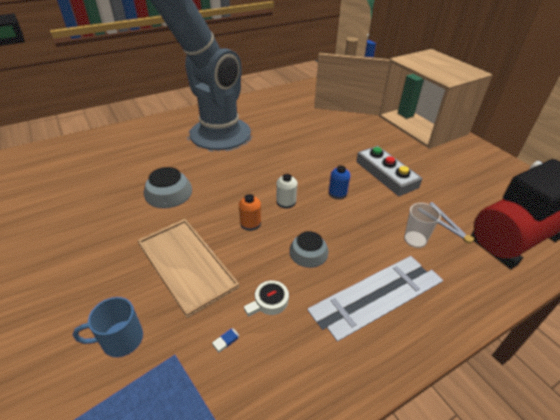

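View pics/side0.png

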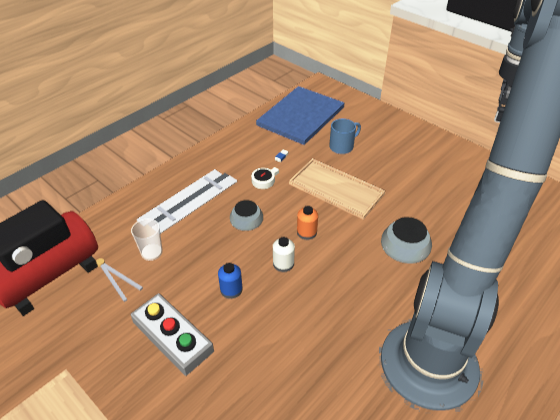

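View pics/wrist0.png

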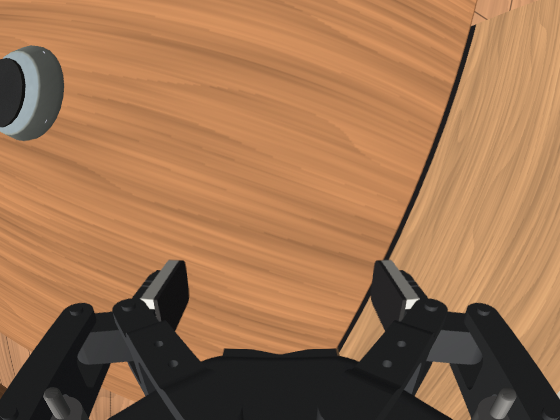

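The white, orange and blue canisters are present and yellow is absent. The smaller filler is at scene (310,248) and side (246,215). Next I'll enlarge for pixel readings.

```bash
cat > h.py <<'E'
import numpy as np,cv2,time
from workcell import arm
from scipy.optimize import least_squares
def ray(cal,px,fish=False):
    u=(px[0]-cal['cx'])/cal['fx'];v=(px[1]-cal['cy'])/cal['fy']
    if fish:
        r=np.hypot(u,v); s=np.sin(r)/r if r>1e-9 else 1; d=np.array([u*s,-v*s,-np.cos(r)])
    else: d=np.array([u,-v,-1.0])
    T=np.array(cal['T']); d=T[:3,:3]@d
    return T[:3,3],d/np.linalg.norm(d)
def tri(rs):
    A=sum(np.eye(3)-np.outer(d,d) for o,d in rs);b=sum((np.eye(3)-np.outer(d,d))@o for o,d in rs)
    p=np.linalg.solve(A,b); return p,[np.linalg.norm((np.eye(3)-np.outer(d,d))@(p-o)) for o,d in rs]
def atz(r,z):
    o,d=r; return o+d*(z-o[2])/d[2]
def proj(cal,p,fish=False):
    T=np.array(cal['T']); q=T[:3,:3].T@(np.array(p)-T[:3,3]); x,y,z=q[0],-q[1],-q[2]
    if fish:
        t=np.arctan2(np.hypot(x,y),z); s=t/np.hypot(x,y); x,y=x*s,y*s
    else: x,y=x/z,y/z
    return np.array([cal['cx']+cal['fx']*x,cal['cy']+cal['fy']*y])
def crop(src,dst,x0,y0,w,h,k):
    im=cv2.imread(src)[y0:y0+h,x0:x0+w]; im=cv2.resize(im,None,fx=k,fy=k,interpolation=cv2.INTER_CUBIC)
    for x in range((x0//20+1)*20,x0+w,20): cv2.putText(im,str(x),((x-x0)*k,10),0,.35,(0,255,255),1); cv2.line(im,((x-x0)*k,12),((x-x0)*k,18),(0,255,255),1)
    for y in range((y0//20+1)*20,y0+h,20): cv2.putText(im,str(y),(0,(y-y0)*k),0,.35,(0,255,255),1); cv2.line(im,(25,(y-y0)*k),(31,(y-y0)*k),(0,255,255),1)
    cv2.imwrite(dst,im)
E
python3 -c "
from h import *
crop('pics/scene0.png','pics/s1.png',230,140,195,130,4)
crop('pics/scene0.png','pics/s2.png',130,200,120,120,5)
crop('pics/side0.png','pics/d1.png',120,195,200,150,4)
crop('pics/side0.png','pics/d1b.png',120,280,100,95,6)
crop('pics/side0.png','pics/d2.png',280,150,120,80,6)
"
```

```text
(no output)
```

View pics/s1.png

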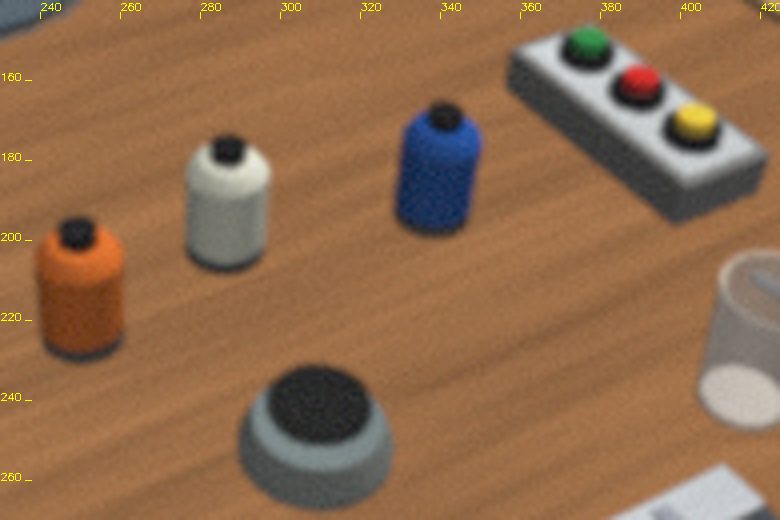

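View pics/s2.png

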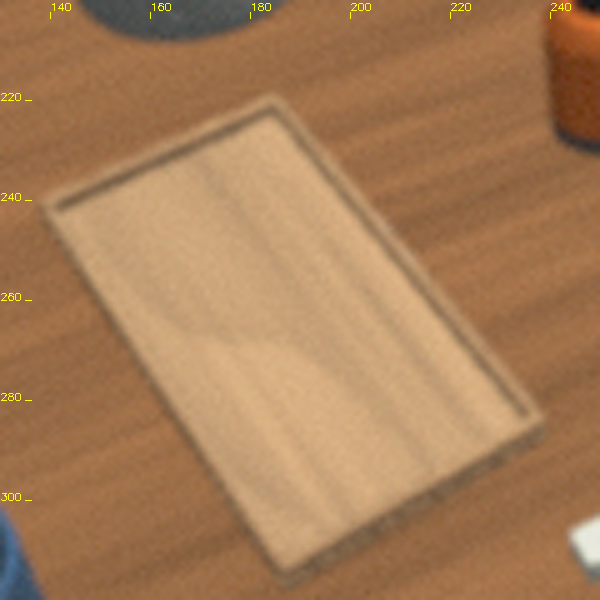

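View pics/d1.png

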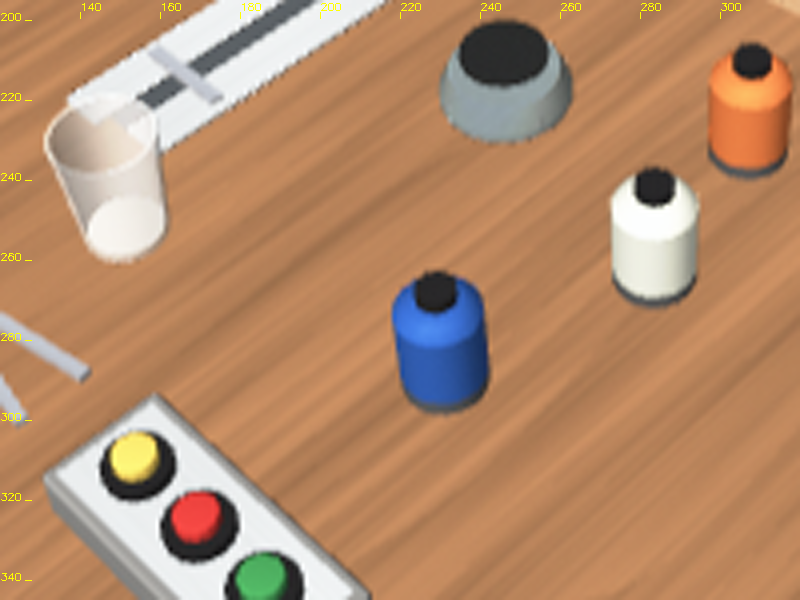

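View pics/d1b.png

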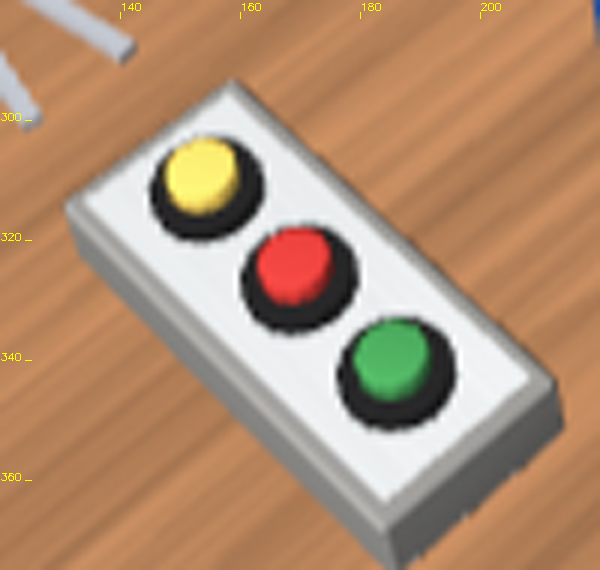

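View pics/d2.png

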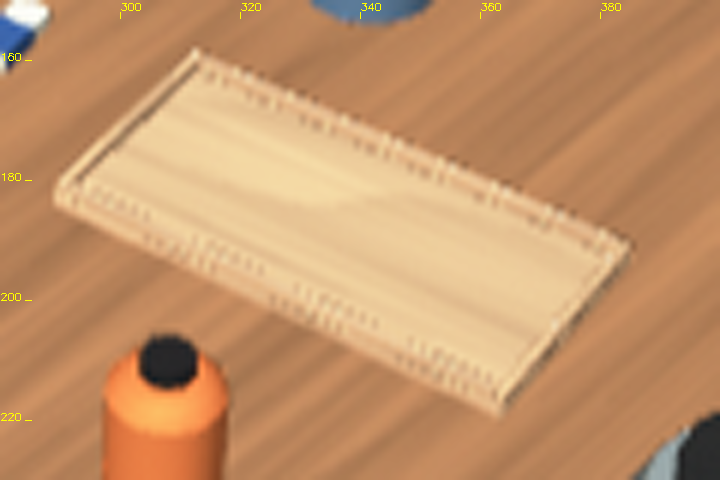

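```bash
python3 - <<'E'
from h import *
cs,cd=arm.calibration('scene'),arm.calibration('side')
P={'green':((377.5,149.4),(185.5,337.5)),'red':((390.5,159.3),(169.5,322.7)),'yellow':((404,169),(153.8,308.3)),
'or':((249.5,196.5),(308,208.5)),'wh':((287,176.2),(283.7,240)),'bl':((341.5,168),(229,266)),'pad':((309.7,241),(246,208)),
}
for k,(a,b) in P.items():
    p,e=tri([ray(cs,a),ray(cd,b)]); print(k,p.round(4),np.round(e,4))
# tray corners at rim z .016
S=[(139,241.6),(185.4,219.2),(238.6,283.6),(186.6,315)]
D=[(312.8,158.3),(385,190.8),(363.7,218),(289.7,181.7)]
a=np.array([atz(ray(cs,s),.016) for s in S]);b=np.array([atz(ray(cd,s),.016) for s in D])
print(a.round(3));print(b.round(3)); print(a.mean(0),b.mean(0))
for q in(a,b): print(np.linalg.norm(q-np.roll(q,-1,0),axis=1).round(3))
from scipy.spatial.transform import Rotation as R
o=arm.get_obs(); print(R.from_quat(o['ee_rot']).as_matrix().round(3))
E
```

```text
green [0.4141 0.3499 0.0589] [0.0013 0.0013]
red [0.4716 0.3503 0.0567] [0.0019 0.0019]
yellow [0.5283 0.3509 0.057 ] [0.0015 0.0015]
or [ 0.4581 -0.1117  0.092 ] [0.0014 0.0014]
wh [0.4306 0.0134 0.0907] [0.0014 0.0014]
bl [0.4709 0.1636 0.0902] [0.0015 0.0015]
pad [ 0.6192 -0.0348  0.0407] [0.0014 0.0014]
[[ 0.399 -0.385  0.016]
 [ 0.378 -0.26   0.016]
 [ 0.632 -0.228  0.016]
 [ 0.651 -0.354  0.016]]
[[ 0.642 -0.354  0.016]
 [ 0.386 -0.385  0.016]
 [ 0.365 -0.251  0.016]
 [ 0.621 -0.222  0.016]]
[ 0.51493239 -0.30656999  0.016     ] [ 0.5034258  -0.30280221  0.016     ]
[0.127 0.255 0.128 0.253]
[0.257 0.136 0.257 0.134]
[[ 0.33  -0.944 -0.001]
 [-0.944 -0.33   0.001]
 [-0.002  0.    -1.   ]]
```

The two views agree: key tops come out at about 57 mm, canister tops at 91 mm and the pad at about 41–45 mm. I'll move over the tray and turn the jaws across it.

Emit:
play_rows:
  slide:
    - [1, 1, 0]
    - [2, 2, 0]
    - [3.1, 3.1, 0]
    - [4.3, 4.3, 0]
    - [5.4, 5.4, 0]
    - [6.6, 6.6, 0]
    - [7.7, 7.7, 0]
    - [8.9, 8.9, 0]
    - [10, 10, 0]
    - [11.2, 11.2, 0]
    - [12.3, 12.3, 0]
    - [13, 13, 0]
  angular:
    - [0, 0, -0.2]
    - [0, 0, -0.4]
    - [0, 0, -0.6]
    - [0, 0, -0.8]
    - [0, 0, -1]
    - [0, 0, -1.2]
    - [0, 0, -1.4]
    - [0, 0, -1.6]
    - [0, 0, -1.8]
    - [0, 0, -2]
    - [0, 0, -2]
    - [0, 0, -2]

```text
time_s: 1.15
tcp_pos: [0.5511, -0.3075, 0.4046]
ee_rot: [0.752, -0.659, -0.0, -0.001]
ft_force: [0.3, 1.0, -0.7]
opening: 1.0
```

```bash
cat > snap.py <<'E'
import sys
from h import *
import json
n=sys.argv[1]; o=arm.get_obs(); c=arm.calibration('wrist'); im=arm.get_image('wrist')
cv2.imwrite(f'pics/{n}.png',im[:,:,::-1]); json.dump({k:np.array(v).tolist() for k,v in c.items()},open(f'pics/{n}.json','w'))
print(o['time_s'],o['tcp_pos'].round(4),o['joint_positions'].round(2),o['ft_force'].round(1),o['opening'])
E
python3 snap.py w1
```

```text
1.15 [ 0.5511 -0.3075  0.4046] [ 0.56  0.4  -0.16  1.64  0.07  1.11 -1.05] [ 0.3  1.  -0.7] 1.0000054417063835
```

View pics/w1.png

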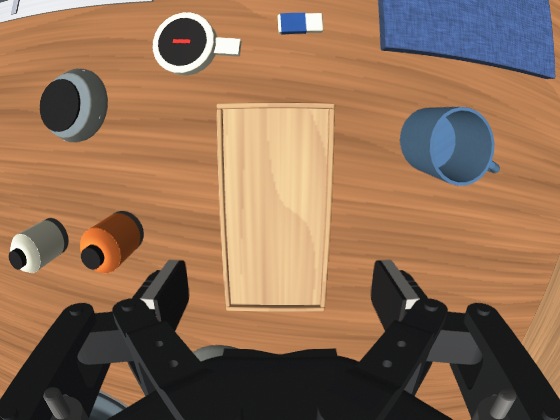

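The tray lies square to the jaws, with rim corners at (217,104), (334,104), (324,310) and (227,310). The pad, orange and white canisters are also in view on the left.

```bash
python3 - <<'E'
from h import *
import json
c=json.load(open('pics/w1.json'))
W=[(217,104),(334,104),(324,310),(227,310)]
a=np.array([atz(ray(c,s,True),.016) for s in W]); print(a.round(3),a.mean(0).round(4))
print(np.linalg.norm(a-np.roll(a,-1,0),axis=1).round(3)); d=(a[0]+a[1]-a[2]-a[3]); print(np.degrees(np.arctan2(d[1],d[0])))
cs,cd=arm.calibration('scene'),arm.calibration('side')
S=[(186.6,315),(139,241.6),(185.4,219.2),(238.6,283.6)]
# triangulate corners w/ wrist order: far-left(+x,+y),far-right(+x,-y),near right,near left
D=[(289.7,181.7),(312.8,158.3),(385,190.8),(363.7,218)]
S=[(238.6,283.6),(186.6,315),(139,241.6),(185.4,219.2)]
for w,s,dd in zip(W,S,D):
    p,e=tri([ray(c,w,True),ray(cs,s),ray(cd,dd)]);print(p.round(4),np.round(e,4))
for k,px,s,dd in [('pad',(60,105),(309.7,241),(246,208)),('or',(91,258),(249.5,196.5),(308,208.5)),('wh',(16,259),(287,176.2),(283.7,240))]:
    p,e=tri([ray(c,px,True),ray(cs,s),ray(cd,dd)]);print(k,p.round(4),np.round(e,4))
E
```

```text
[[ 0.628 -0.227  0.016]
 [ 0.645 -0.354  0.016]
 [ 0.39  -0.386  0.016]
 [ 0.373 -0.26   0.016]] [ 0.509  -0.3067  0.016 ]
[0.128 0.257 0.127 0.258]
7.410216076144239
[ 0.6271 -0.2261  0.0095] [0.0016 0.0003 0.0019]
[ 0.6454 -0.355   0.0117] [0.0008 0.0024 0.0029]
[ 0.3889 -0.3869  0.0108] [0.0019 0.0039 0.0022]
[ 0.3688 -0.2583  0.008 ] [0.0017 0.0009 0.0008]
pad [ 0.6189 -0.0345  0.0409] [0.0004 0.0014 0.0014]
or [ 0.4583 -0.112   0.0917] [0.0005 0.0016 0.0014]
wh [0.4307 0.0135 0.0907] [0.0002 0.0013 0.0015]
```

Emit:
play_rows:
  slide:
    - [-0.2, 1, 0]
    - [-0.4, 2.3, -0.2]
    - [-0.7, 3.8, -0.4]
    - [-1, 5.4, -0.6]
    - [-1.3, 7, -0.8]
    - [-1.6, 8.6, -1]
    - [-1.9, 10.2, -1.2]
    - [-2.2, 11.8, -1.4]
    - [-2.5, 13.4, -1.6]
    - [-2.8, 15, -1.8]
    - [-3, 16.2, -2]
    - [-3.2, 16.8, -2]
  angular:
    - [0, 0, 0]
    - [0, 0, 0]
    - [0, 0, 0]
    - [0, 0, 0]
    - [0, 0, 0]
    - [0, 0, 0]
    - [0, 0, 0]
    - [0, 0, 0]
    - [0, 0, 0]
    - [0, 0, 0]
    - [0, 0, 0]
    - [0, 0, 0]
  claw: 255

```text
time_s: 2.2
tcp_pos: [0.4667, 0.1119, 0.3541]
ee_rot: [0.753, -0.659, -0.001, -0.0]
ft_force: [0.2, 0.5, -0.2]
opening: 0.001
```

```bash
python3 snap.py w2
```

```text
2.2 [0.4667 0.1119 0.3541] [ 0.01  0.23 -0.38  2.02  0.11  0.9  -1.87] [ 0.2  0.5 -0.2] 0.0012986737612849034
```

View pics/w2.png

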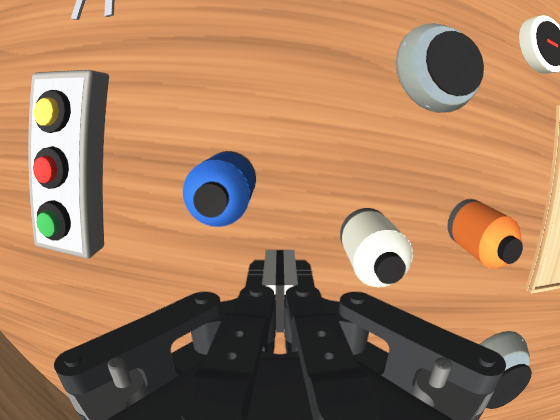

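Reading w2: keys at green (46,225), red (42,170) and yellow (45,112); pad (455,64); caps at blue (211,199) and white (390,268).

```bash
python3 - <<'E'
from h import *
import json
c=json.load(open('pics/w2.json'));c1=json.load(open('pics/w1.json'))
cs,cd=arm.calibration('scene'),arm.calibration('side')
P={'green':((377.5,149.4),(185.5,337.5),(46,225)),'red':((390.5,159.3),(169.5,322.7),(42,170)),'yellow':((404,169),(153.8,308.3),(45,112)),
'or':((249.5,196.5),(308,208.5),(510,250)),'wh':((287,176.2),(283.7,240),(390,268)),'bl':((341.5,168),(229,266),(211,199)),'pad':((309.7,241),(246,208),(455,64))}
for k,(s,d,w) in P.items():
    p,e=tri([ray(c,w,True),ray(cs,s),ray(cd,d)]);print(k,p.round(4),np.round(e,4))
p,e=tri([ray(c,(455,64),True),ray(c1,(60,105),True)]);print('pad2',p.round(4),np.round(e,4))
E
```

```text
green [0.4128 0.3504 0.06  ] [0.0019 0.0023 0.0012]
red [0.4703 0.3514 0.0582] [0.0023 0.0027 0.0023]
yellow [0.5277 0.3512 0.0573] [0.0008 0.0017 0.0014]
or [ 0.4578 -0.111   0.091 ] [0.0018 0.0008 0.0024]
wh [0.4304 0.0142 0.0903] [0.0012 0.0009 0.0021]
bl [0.4704 0.1644 0.0904] [0.001  0.0014 0.0019]
pad [ 0.6187 -0.0344  0.0403] [0.0008 0.0014 0.0015]
pad2 [ 0.6183 -0.0338  0.0403] [0.0003 0.0003]
```

Emit:
play_rows:
  slide:
    - [-0.2, 1, 0]
    - [-0.5, 2.3, -0.2]
    - [-0.8, 3.8, -0.6]
    - [-1.2, 5.4, -1.2]
    - [-1.6, 7, -2]
    - [-1.9, 8.4, -3]
    - [-2.1, 9.3, -3.8]
    - [-2.13, 9.54, -4.1]
    - [-2.13, 9.54, -4.1]
    - [-2.13, 9.54, -4.1]
  angular:
    - [0, 0, 0]
    - [0, 0, 0]
    - [0, 0, 0]
    - [0, 0, 0]
    - [0, 0, 0]
    - [0, 0, 0]
    - [0, 0, 0]
    - [0, 0, 0]
    - [0, 0, 0]
    - [0, 0, 0]

```text
time_s: 3.08
tcp_pos: [0.4153, 0.3455, 0.2518]
ee_rot: [0.751, -0.661, 0.0, 0.001]
ft_force: [-0.3, -0.5, -0.5]
opening: 0.002
```

```bash
python3 snap.py w3
```

```text
3.0833 [0.4153 0.3455 0.2518] [-0.45  0.47 -0.41  1.98  0.28  0.75 -2.47] [-0.3 -0.5 -0.5] 0.0015266576844711415
```

View pics/w3.png

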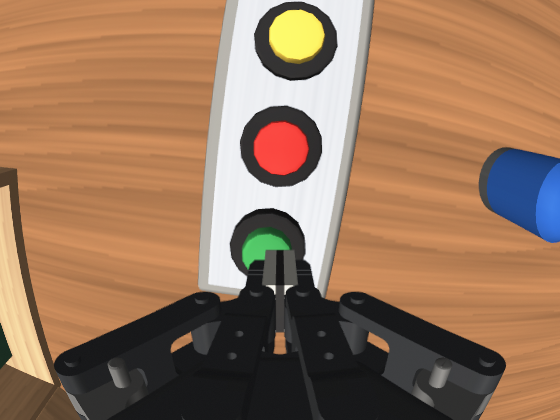

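Emit:
play_rows:
  slide:
    - [0, 0.2, 0]
    - [0, 0.2, 0]
    - [0, 0.2, 0]
    - [0, 0.2, 0]
    - [0, 0.2, 0]
    - [0, 0.2, 0]
    - [0, 0.2, 0]
  angular:
    - [0, 0, 0.8]
    - [0, 0, 1.6]
    - [0, 0, 2.4]
    - [0, 0, 3]
    - [0, 0, 3]
    - [0, 0, 3]
    - [0, 0, 3]

```text
time_s: 3.72
tcp_pos: [0.4157, 0.3504, 0.253]
ee_rot: [0.844, -0.537, 0.001, -0.0]
ft_force: [-0.5, -0.6, 0.9]
opening: 0.001
```

```bash
python3 snap.py w4
```

```text
3.7167 [0.4157 0.3504 0.253 ] [-0.4   0.49 -0.49  1.97  0.33  0.76 -2.21] [-0.5 -0.6  0.9] 0.0007156552710411869
```

View pics/w4.png

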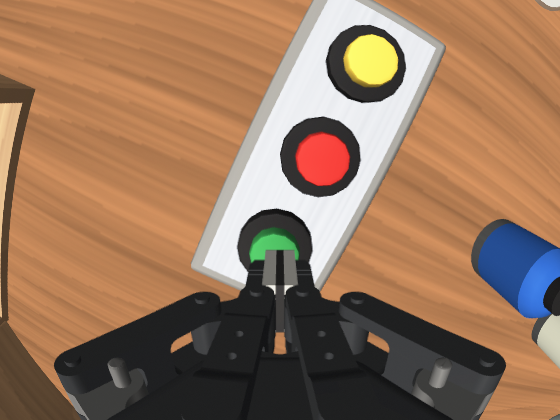

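Emit:
play_rows:
  slide:
    - [-0.08, 0, -0.4]
    - [-0.08, 0, -0.7]
    - [-0.08, 0, -0.85]
    - [-0.08, 0, -0.95]
    - [-0.08, 0, -1.05]
    - [-0.08, 0, -1.1]
    - [-0.08, 0, -1.1]
    - [-0.08, 0, -1.1]
  angular:
    - [0, 0, 0]
    - [0, 0, 0]
    - [0, 0, 0]
    - [0, 0, 0]
    - [0, 0, 0]
    - [0, 0, 0]
    - [0, 0, 0]
    - [0, 0, 0]

```text
time_s: 4.43
tcp_pos: [0.4124, 0.352, 0.2289]
ee_rot: [0.845, -0.535, 0.002, 0.001]
ft_force: [-8.0, -10.4, 38.8]
opening: 0.003
```

Emit:
play_rows:
  slide:
    - [0, 0, 0.1]
    - [0, 0, 0.1]
  angular:
    - [0, 0, 0]
    - [0, 0, 0]

```text
time_s: 4.6
tcp_pos: [0.4125, 0.3516, 0.2292]
ee_rot: [0.845, -0.535, 0.001, 0.0]
ft_force: [-3.6, -5.1, 21.9]
opening: 0.003
```

```bash
python3 snap.py w5; python3 -c "
from h import *
cv2.imwrite('pics/scene5.png',arm.get_image('scene')[:,:,::-1]);cv2.imwrite('pics/side5.png',arm.get_image('side')[:,:,::-1])
crop('pics/scene5.png','pics/s5.png',340,120,100,80,7);crop('pics/side5.png','pics/d5.png',120,280,110,95,7)"
```

```text
4.6 [0.4125 0.3516 0.2292] [-0.42  0.52 -0.47  1.98  0.36  0.72 -2.24] [-3.6 -5.1 21.9] 0.002975026505877049
```

View pics/s5.png

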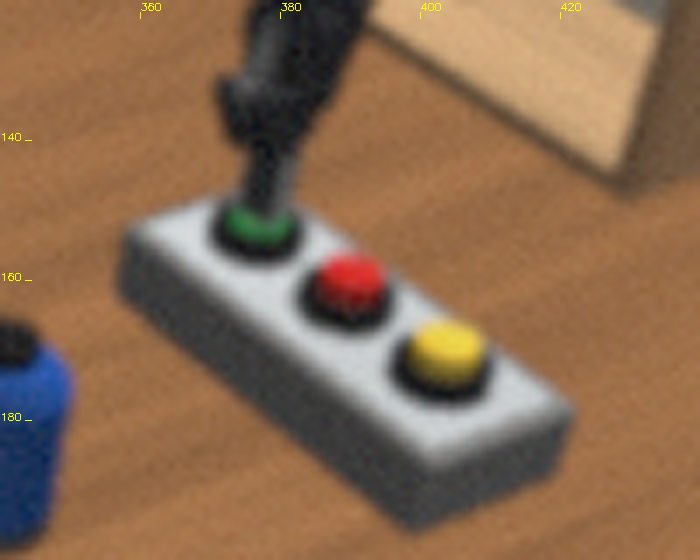

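View pics/d5.png

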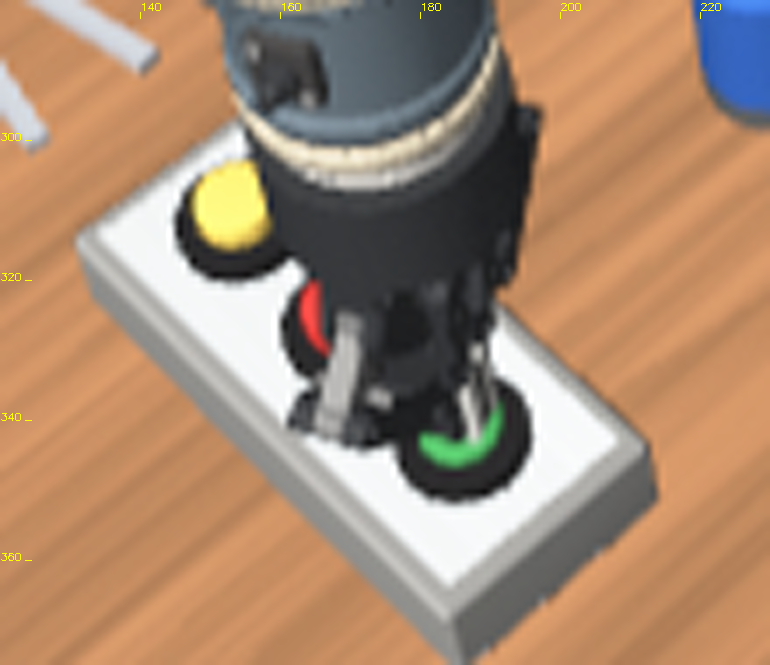

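View pics/w5.png

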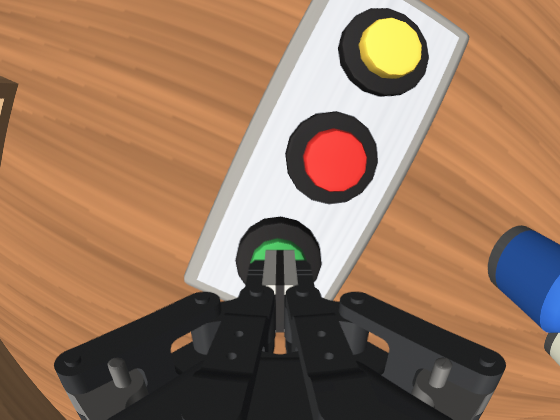

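Green is pressed: the force was 22–39 N and the key is sunk in its collar. Now I'll lift and move to yellow.

Emit:
play_rows:
  slide:
    - [0, 0, 0.6]
    - [0, 0, 1.3]
    - [0.9, 0, 1.3]
    - [2.1, 0, 1.3]
    - [3.3, 0, 1.3]
    - [4.2, 0, 1.3]
    - [4.6, 0, 1.3]
    - [4.6, 0, 1.3]
    - [4.6, 0, 1.3]
  angular:
    - [0, 0, 0]
    - [0, 0, 0]
    - [0, 0, 0]
    - [0, 0, 0]
    - [0, 0, 0]
    - [0, 0, 0]
    - [0, 0, 0]
    - [0, 0, 0]
    - [0, 0, 0]

```text
time_s: 5.5
tcp_pos: [0.5268, 0.3516, 0.2588]
ee_rot: [0.845, -0.535, -0.001, 0.001]
ft_force: [-0.6, 0.3, -0.6]
opening: -0.002
```

```bash
python3 snap.py w6
```

```text
5.5 [0.5268 0.3516 0.2588] [-0.32  0.6  -0.47  1.75  0.34  0.88 -2.07] [-0.6  0.3 -0.6] -0.0015833514379559436
```

View pics/w6.png

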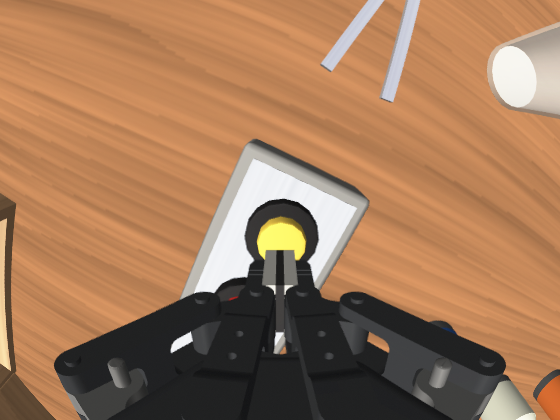

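Emit:
play_rows:
  slide:
    - [0.04, 0, -0.5]
    - [0.04, 0, -0.8]
    - [0.04, 0, -1]
    - [0.04, 0, -1.1]
    - [0.04, 0, -1.2]
    - [0.04, 0, -1.25]
    - [0.04, 0, -1.25]
    - [0.04, 0, -1.25]
  angular:
    - [0, 0, 0]
    - [0, 0, 0]
    - [0, 0, 0]
    - [0, 0, 0]
    - [0, 0, 0]
    - [0, 0, 0]
    - [0, 0, 0]
    - [0, 0, 0]

```text
time_s: 6.22
tcp_pos: [0.5276, 0.3516, 0.2295]
ee_rot: [0.845, -0.535, -0.0, 0.001]
ft_force: [-4.2, -2.4, 9.7]
opening: -0.003
```

Emit:
play_rows:
  slide:
    - [0, 0, -0.08]
    - [0, 0, -0.08]
    - [0, 0, -0.08]
  angular:
    - [0, 0, 0]
    - [0, 0, 0]
    - [0, 0, 0]

```text
time_s: 6.47
tcp_pos: [0.5276, 0.3517, 0.2293]
ee_rot: [0.845, -0.535, 0.0, 0.001]
ft_force: [-7.7, -5.1, 20.1]
opening: 0.0
```

```bash
python3 -c "
from h import *
cv2.imwrite('pics/scene6.png',arm.get_image('scene')[:,:,::-1]);
crop('pics/scene6.png','pics/s6.png',230,120,200,150,4)"
```

```text
(no output)
```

View pics/s6.png

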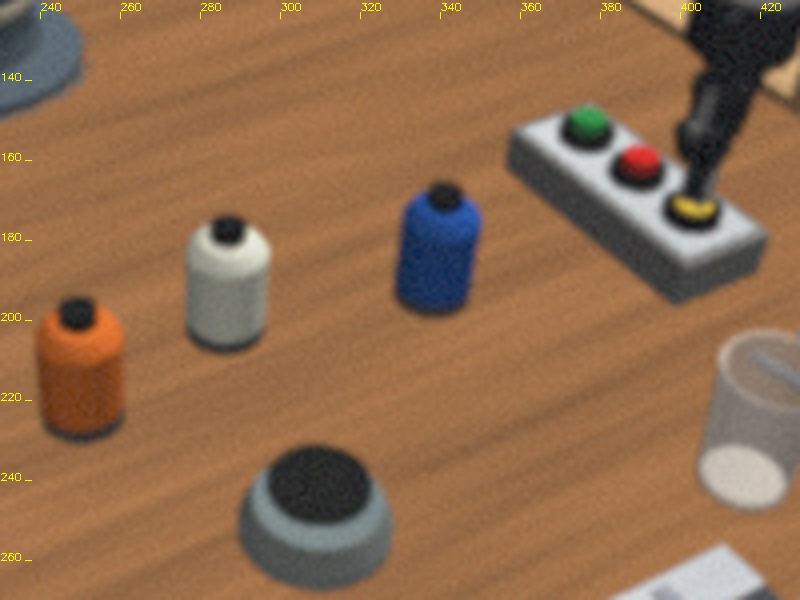

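Yellow is pressed too. Next I'll lift, open and go above white.

Emit:
play_rows:
  slide:
    - [0, 0, 1]
    - [0, 0, 2.2]
    - [-0.3, -1, 3.4]
    - [-0.7, -2.4, 4.2]
    - [-1.1, -3.9, 4.2]
    - [-1.5, -5.4, 4.2]
    - [-1.9, -6.9, 4.2]
    - [-2.3, -8.4, 4.2]
    - [-2.7, -9.9, 4.2]
    - [-3.1, -11.4, 4.2]
    - [-3.5, -12.8, 4.2]
    - [-3.7, -13.5, 4.2]
  angular:
    - [0, 0, 0]
    - [0, 0, 0]
    - [0, 0, -0.4]
    - [0, 0, -0.8]
    - [0, 0, -1.2]
    - [0, 0, -1.6]
    - [0, 0, -2]
    - [0, 0, -2.4]
    - [0, 0, -2.8]
    - [0, 0, -3]
    - [0, 0, -3]
    - [0, 0, -3]
  claw: 0

```text
time_s: 7.52
tcp_pos: [0.4348, 0.0098, 0.3313]
ee_rot: [0.749, -0.663, 0.001, 0.001]
ft_force: [-0.2, 0.1, 0.2]
opening: 0.996
```

```bash
python3 snap.py w7
```

```text
7.5167 [0.4348 0.0098 0.3313] [ 0.23  0.19 -0.39  2.14  0.1   0.83 -1.67] [-0.2  0.1  0.2] 0.9964149410509453
```

View pics/w7.png

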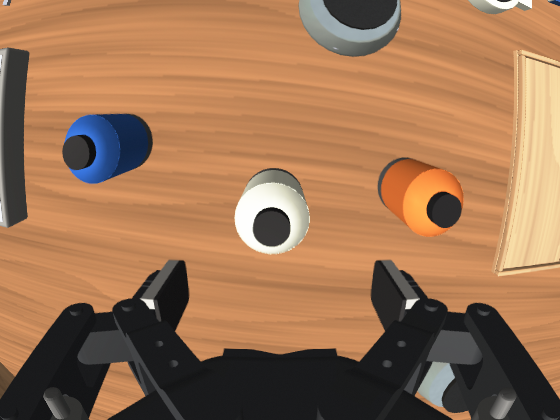

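```bash
cat > wz.py <<'E'
import sys,json
from h import *
c=json.load(open(f'pics/{sys.argv[1]}.json')); z=float(sys.argv[4])
print(atz(ray(c,(float(sys.argv[2]),float(sys.argv[3])),True),z).round(4))
E
python3 wz.py w7 272 228 .092; python3 wz.py w7 78 153 .092; python3 wz.py w7 444 210 .092
```

```text
[0.4305 0.0146 0.092 ]
[0.469  0.1631 0.092 ]
[ 0.4583 -0.1087  0.092 ]
```

Emit:
play_rows:
  slide:
    - [-0.17, 0.18, -0.6]
    - [-0.17, 0.18, -1.4]
    - [-0.17, 0.18, -2.3]
    - [-0.17, 0.18, -3.2]
    - [-0.17, 0.18, -4]
    - [-0.17, 0.18, -4.6]
    - [-0.17, 0.18, -5]
    - [-0.17, 0.18, -5.15]
    - [-0.17, 0.18, -5.15]
  angular:
    - [0, 0, 0]
    - [0, 0, 0]
    - [0, 0, 0]
    - [0, 0, 0]
    - [0, 0, 0]
    - [0, 0, 0]
    - [0, 0, 0]
    - [0, 0, 0]
    - [0, 0, 0]

```text
time_s: 8.32
tcp_pos: [0.4321, 0.0186, 0.2023]
ee_rot: [0.751, -0.66, -0.0, 0.0]
ft_force: [-0.1, -0.5, 0.0]
opening: 1.001
```

```bash
python3 snap.py w8
```

```text
8.3167 [0.4321 0.0186 0.2023] [ 0.13  0.42 -0.32  2.25  0.27  0.51 -1.84] [-0.1 -0.5  0. ] 1.0011396097005536
```

View pics/w8.png

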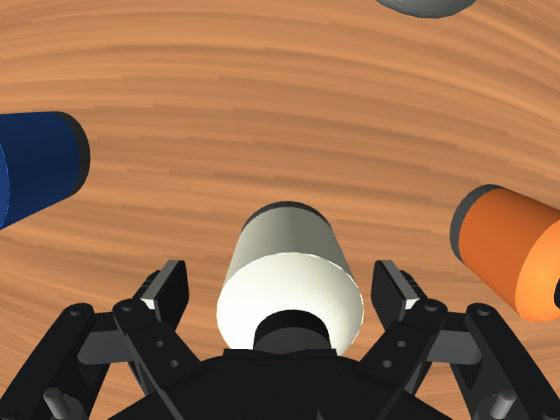

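Emit:
play_rows:
  slide:
    - [0, -0.17, 0]
    - [0, -0.17, 0]
  angular:
    - [0, 0, 0]
    - [0, 0, 0]

```text
time_s: 8.53
tcp_pos: [0.4325, 0.0136, 0.2035]
ee_rot: [0.75, -0.661, 0.001, -0.0]
ft_force: [-0.1, -0.3, 0.4]
opening: 0.995
```

Emit:
play_rows:
  slide:
    - [0, 0, 0]
    - [0, 0, 0]
    - [0, 0, 0]
    - [0, 0, 0]
    - [0, 0, 0]
    - [0, 0, 0]
    - [0, 0, 0]
    - [0, 0, 0]
    - [0, 0, 0]
    - [0, 0, 0]
  angular:
    - [0, 0, 0]
    - [0, 0, 0]
    - [0, 0, 0]
    - [0, 0, 0]
    - [0, 0, 0]
    - [0, 0, 0]
    - [0, 0, 0]
    - [0, 0, 0]
    - [0, 0, 0]
    - [0, 0, 0]
  claw: 255

```text
time_s: 9.37
tcp_pos: [0.4323, 0.0142, 0.2035]
ee_rot: [0.751, -0.661, 0.0, -0.0]
ft_force: [-1.2, -0.0, 6.8]
opening: 0.644
```

```bash
python3 snap.py w9
```

```text
9.3667 [0.4323 0.0142 0.2035] [ 0.14  0.42 -0.32  2.25  0.27  0.51 -1.83] [-1.2 -0.   6.8] 0.6443833585049507
```

View pics/w9.png

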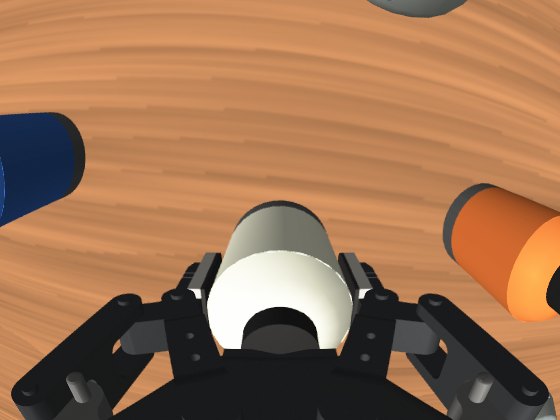

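Emit:
play_rows:
  slide:
    - [0, 0, 0.5]
    - [0, 0, 1.2]
    - [0, 0, 2]
    - [0.4, -0.1, 2.8]
    - [1.2, -0.3, 3.2]
    - [2.2, -0.6, 3.2]
    - [3.3, -0.9, 3.2]
    - [4.4, -1.2, 3.2]
    - [5.5, -1.5, 3.2]
    - [6.5, -1.8, 3.2]
    - [7.2, -1.9, 3.2]
    - [7.5, -1.93, 3.2]
  angular:
    - [0, 0, 0]
    - [0, 0, 0]
    - [0, 0, 0]
    - [0, 0, 0]
    - [0, 0, 0]
    - [0, 0, 0]
    - [0, 0, 0]
    - [0, 0, 0]
    - [0, 0, 0]
    - [0, 0, 0]
    - [0, 0, 0]
    - [0, 0, 0]

```text
time_s: 10.42
tcp_pos: [0.6215, -0.0351, 0.2822]
ee_rot: [0.75, -0.661, 0.0, -0.0]
ft_force: [0.2, -0.3, -2.5]
opening: 0.64
```

Emit:
play_rows:
  slide:
    - [0, 0, 0]
    - [0, 0, 0]
    - [0, 0, 0]
  angular:
    - [0, 0, 0]
    - [0, 0, 0]
    - [0, 0, 0]

```text
time_s: 10.67
tcp_pos: [0.6182, -0.0335, 0.2823]
ee_rot: [0.751, -0.66, -0.001, 0.001]
ft_force: [-0.3, 1.3, -0.8]
opening: 0.642
```

```bash
python3 snap.py w10; cat > two.py <<'E'
import sys
from h import *
n=sys.argv[1]; a=list(map(int,sys.argv[2:6])); b=list(map(int,sys.argv[6:10]))
cv2.imwrite(f'pics/sc_{n}.png',arm.get_image('scene')[:,:,::-1]);cv2.imwrite(f'pics/sd_{n}.png',arm.get_image('side')[:,:,::-1])
crop(f'pics/sc_{n}.png',f'pics/a_{n}.png',*a,5);crop(f'pics/sd_{n}.png',f'pics/b_{n}.png',*b,5)
x=cv2.imread(f'pics/a_{n}.png');y=cv2.imread(f'pics/b_{n}.png');h=max(len(x),len(y))
x,y=[cv2.copyMakeBorder(q,0,h-len(q),0,0,0) for q in(x,y)]; cv2.imwrite(f'pics/ab_{n}.png',np.hstack([x,y])[:600,:800])
E
python3 two.py 10 270 180 80 100 210 140 80 100
```

```text
10.6667 [ 0.6182 -0.0335  0.2823] [ 0.23  0.53 -0.33  1.77  0.21  0.88 -1.64] [-0.3  1.3 -0.8] 0.6418825187320975
```

View pics/w10.png

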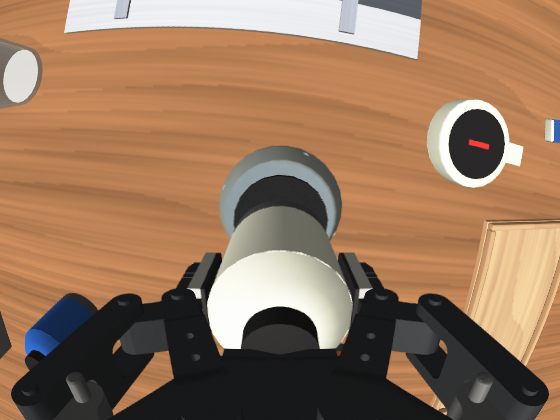

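View pics/ab_10.png

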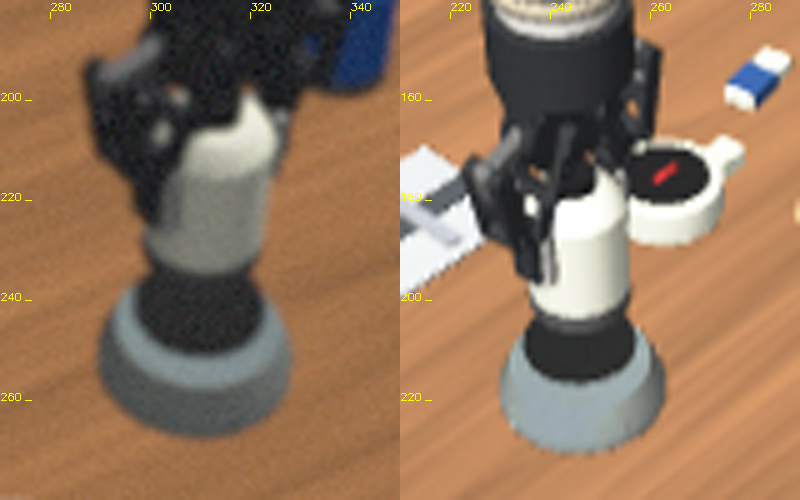

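Canister and filler are in line (both at column 281 in the wrist view). I'll press down.

Emit:
play_rows:
  slide:
    - [0.06, 0, -0.5]
    - [0.06, 0, -0.9]
    - [0.06, 0, -1.2]
    - [0.06, 0, -1.35]
    - [0.06, 0, -1.5]
    - [0.06, 0, -1.6]
    - [0.06, 0, -1.7]
    - [0.06, 0, -1.8]
    - [0.06, 0, -1.8]
  angular:
    - [0, 0, 0]
    - [0, 0, 0]
    - [0, 0, 0]
    - [0, 0, 0]
    - [0, 0, 0]
    - [0, 0, 0]
    - [0, 0, 0]
    - [0, 0, 0]
    - [0, 0, 0]

```text
time_s: 11.57
tcp_pos: [0.6206, -0.034, 0.2384]
ee_rot: [0.751, -0.661, -0.001, 0.001]
ft_force: [-6.3, -0.7, 9.5]
opening: 0.646
```

Emit:
play_rows:
  slide:
    - [0, 0, -0.08]
    - [0, 0, -0.16]
    - [0, 0, -0.2]
    - [0, 0, -0.2]
    - [0, 0, -0.2]
  angular:
    - [0, 0, 0]
    - [0, 0, 0]
    - [0, 0, 0]
    - [0, 0, 0]
    - [0, 0, 0]

```text
time_s: 11.98
tcp_pos: [0.6208, -0.0338, 0.2364]
ee_rot: [0.751, -0.661, 0.0, 0.001]
ft_force: [-10.3, -1.6, 22.5]
opening: 0.64
```

```bash
python3 two.py 11 270 180 80 100 210 140 80 100
```

```text
(no output)
```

View pics/ab_11.png

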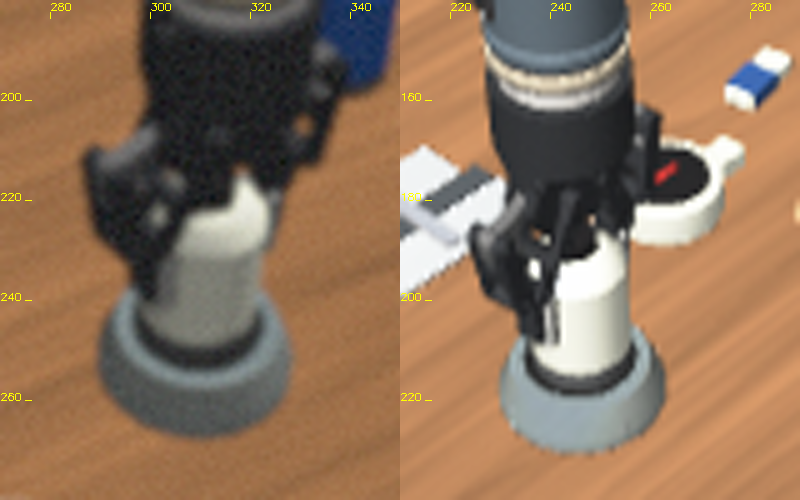

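Emit:
play_rows:
  slide:
    - [0, 0, -0.04]
    - [0, 0, -0.04]
    - [0, 0, -0.04]
    - [0, 0, -0.04]
    - [0, 0, -0.04]
    - [0, 0, -0.04]
    - [0, 0, -0.04]
    - [0, 0, -0.04]
    - [0, 0, -0.04]
    - [0, 0, -0.04]
    - [0, 0, -0.04]
    - [0, 0, -0.04]
  angular:
    - [0, 0, 0]
    - [0, 0, 0]
    - [0, 0, 0]
    - [0, 0, 0]
    - [0, 0, 0]
    - [0, 0, 0]
    - [0, 0, 0]
    - [0, 0, 0]
    - [0, 0, 0]
    - [0, 0, 0]
    - [0, 0, 0]
    - [0, 0, 0]

```text
time_s: 13.08
tcp_pos: [0.6208, -0.0337, 0.2364]
ee_rot: [0.751, -0.661, 0.0, 0.001]
ft_force: [-12.9, -0.7, 28.5]
opening: 0.642
```

Emit:
play_rows:
  slide:
    - [0, 0, 0]
    - [0, 0, 0]
    - [0, 0, 0]
    - [0, 0, 0]
    - [0, 0, 0.1]
    - [0, 0, 0.3]
    - [0, 0, 0.8]
    - [0, 0, 1.4]
    - [0, 0, 2]
    - [0, 0, 2.5]
    - [0, 0, 2.5]
  angular:
    - [0, 0, 0]
    - [0, 0, 0]
    - [0, 0, 0]
    - [0, 0, 0]
    - [0, 0, 0]
    - [0, 0, 0]
    - [0, 0, 0]
    - [0, 0, 0]
    - [0, 0, 0]
    - [0, 0, 0]
    - [0, 0, 0]

```text
time_s: 14.0
tcp_pos: [0.6224, -0.0339, 0.2974]
ee_rot: [0.751, -0.661, 0.003, -0.002]
ft_force: [1.0, 0.6, -1.8]
opening: 0.642
```

```bash
python3 snap.py w12;
```

```text
14.0 [ 0.6224 -0.0339  0.2974] [ 0.23  0.51 -0.33  1.75  0.21  0.9  -1.63] [ 1.   0.6 -1.8] 0.6422754437222417
```

View pics/w12.png

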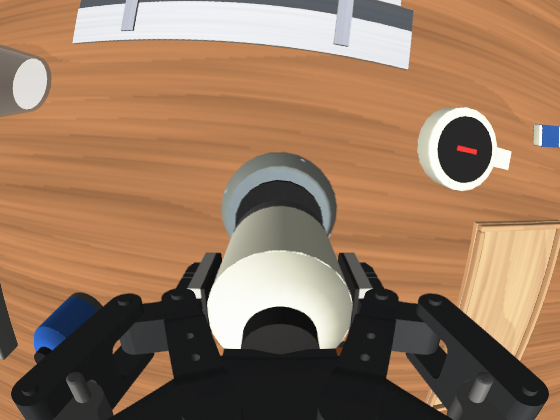

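White is charged; the press showed 28 N with the height steady for 1.4 s. Now I'll carry it to the far tray slot.

Emit:
play_rows:
  slide:
    - [0, -0.4, 0]
    - [-0.1, -1.2, 0]
    - [-0.2, -2.3, 0]
    - [-0.4, -3.5, 0]
    - [-0.6, -4.7, 0]
    - [-0.8, -5.9, 0]
    - [-0.9, -7.1, 0]
    - [-1.1, -8.3, 0]
    - [-1.2, -9.4, 0]
    - [-1.35, -10.2, 0]
    - [-1.38, -10.5, 0]
    - [-1.38, -10.5, 0]
  angular:
    - [0, 0, 0]
    - [0, 0, 0]
    - [0, 0, 0]
    - [0, 0, 0]
    - [0, 0, 0]
    - [0, 0, 0]
    - [0, 0, 0]
    - [0, 0, 0]
    - [0, 0, 0]
    - [0, 0, 0]
    - [0, 0, 0]
    - [0, 0, 0]

```text
time_s: 15.05
tcp_pos: [0.5852, -0.2999, 0.2927]
ee_rot: [0.749, -0.663, -0.001, 0.001]
ft_force: [0.0, 0.5, -2.1]
opening: 0.642
```

Emit:
play_rows:
  slide:
    - [0, 0, -0.5]
    - [0, 0, -1]
    - [0, 0, -1.5]
    - [0, 0, -1.8]
    - [0, 0, -1.8]
    - [0, 0, -1.8]
  angular:
    - [0, 0, 0]
    - [0, 0, 0]
    - [0, 0, 0]
    - [0, 0, 0]
    - [0, 0, 0]
    - [0, 0, 0]

```text
time_s: 15.55
tcp_pos: [0.5866, -0.2958, 0.2481]
ee_rot: [0.751, -0.66, -0.001, 0.0]
ft_force: [-0.4, -0.5, -1.6]
opening: 0.643
```

```bash
python3 snap.py w13;
```

```text
15.55 [ 0.5866 -0.2958  0.2481] [ 0.6   0.62 -0.28  1.7   0.21  0.86 -1.22] [-0.4 -0.5 -1.6] 0.6434001791552789
```

View pics/w13.png

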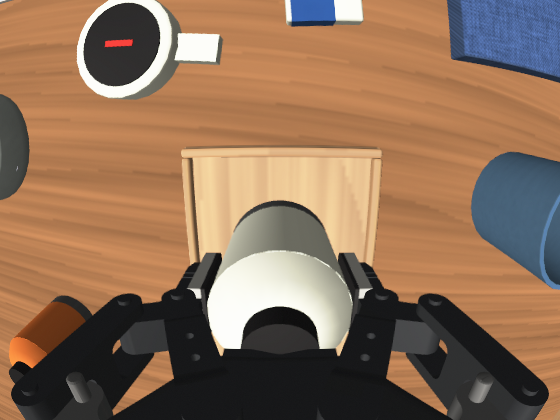

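Emit:
play_rows:
  slide:
    - [0, 0, -0.4]
    - [0, 0, -0.8]
    - [0, 0, -1.1]
    - [0, 0, -1.3]
    - [0, 0, -1.4]
    - [0, 0, -1.47]
    - [0, 0, -1.52]
    - [0, 0, -1.52]
    - [0, 0, -1.52]
  angular:
    - [0, 0, 0]
    - [0, 0, 0]
    - [0, 0, 0]
    - [0, 0, 0]
    - [0, 0, 0]
    - [0, 0, 0]
    - [0, 0, 0]
    - [0, 0, 0]
    - [0, 0, 0]

```text
time_s: 16.35
tcp_pos: [0.5868, -0.2966, 0.2115]
ee_rot: [0.751, -0.661, 0.0, -0.0]
ft_force: [0.7, 0.1, -1.6]
opening: 0.643
```

Emit:
play_rows:
  slide:
    - [0, 0, -0.05]
    - [0, 0, -0.1]
    - [0, 0, -0.1]
  angular:
    - [0, 0, 0]
    - [0, 0, 0]
    - [0, 0, 0]

```text
time_s: 16.6
tcp_pos: [0.5868, -0.2966, 0.2096]
ee_rot: [0.751, -0.661, 0.0, -0.0]
ft_force: [-1.9, 0.7, 2.2]
opening: 0.641
```

Touching the floor (force +2 N at the expected height). Releasing, then lifting.

Emit:
play_rows:
  slide:
    - [0, 0, 0]
    - [0, 0, 0]
    - [0, 0, 0]
    - [0, 0, 0]
    - [0, 0, 0]
    - [0, 0, 0]
  angular:
    - [0, 0, 0]
    - [0, 0, 0]
    - [0, 0, 0]
    - [0, 0, 0]
    - [0, 0, 0]
    - [0, 0, 0]
  claw: 0

```text
time_s: 17.1
tcp_pos: [0.5866, -0.2966, 0.2087]
ee_rot: [0.751, -0.661, 0.0, 0.0]
ft_force: [0.8, -0.1, -0.6]
opening: 0.996
```

Emit:
play_rows:
  slide:
    - [0, 0, 0.3]
    - [0, 0, 1]
    - [0, 0, 2.2]
    - [0, 0, 3.5]
    - [0, 0, 4.6]
    - [0, 0, 5]
    - [0, 0, 5]
  angular:
    - [0, 0, 0]
    - [0, 0, 0]
    - [0, 0, 0]
    - [0, 0, 0]
    - [0, 0, 0]
    - [0, 0, 0]
    - [0, 0, 0]

```text
time_s: 17.68
tcp_pos: [0.5875, -0.2967, 0.3377]
ee_rot: [0.751, -0.661, 0.003, -0.001]
ft_force: [0.9, -0.7, 0.8]
opening: 0.999
```

```bash
python3 snap.py w14;
```

```text
17.6833 [ 0.5875 -0.2967  0.3377] [ 0.62  0.52 -0.3   1.64  0.18  1.01 -1.19] [ 0.9 -0.7  0.8] 0.9989813763289553
```

View pics/w14.png

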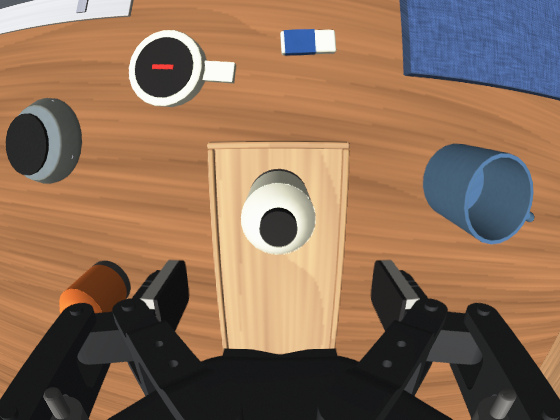

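White stands in the tray. Next I'll go above orange.

Emit:
play_rows:
  slide:
    - [-0.4, 0.6, 0]
    - [-1.1, 1.6, 0]
    - [-2, 2.8, 0]
    - [-2.9, 4.1, 0]
    - [-3.8, 5.4, 0]
    - [-4.6, 6.5, 0]
    - [-5.1, 7.2, 0]
    - [-5.2, 7.4, 0]
    - [-5.2, 7.4, 0]
  angular:
    - [0, 0, 0]
    - [0, 0, 0]
    - [0, 0, 0]
    - [0, 0, 0]
    - [0, 0, 0]
    - [0, 0, 0]
    - [0, 0, 0]
    - [0, 0, 0]
    - [0, 0, 0]

```text
time_s: 18.48
tcp_pos: [0.4554, -0.1103, 0.3325]
ee_rot: [0.752, -0.66, -0.001, 0.001]
ft_force: [-0.0, 0.6, 0.1]
opening: 1.0
```

```bash
python3 snap.py w15; python3 wz.py w14 278 227 .098
```

```text
18.4833 [ 0.4554 -0.1103  0.3325] [ 0.49  0.25 -0.39  2.07  0.12  0.85 -1.42] [-0.   0.6  0.1] 0.9999222585684946
[ 0.5858 -0.2961  0.098 ]
```

View pics/w15.png

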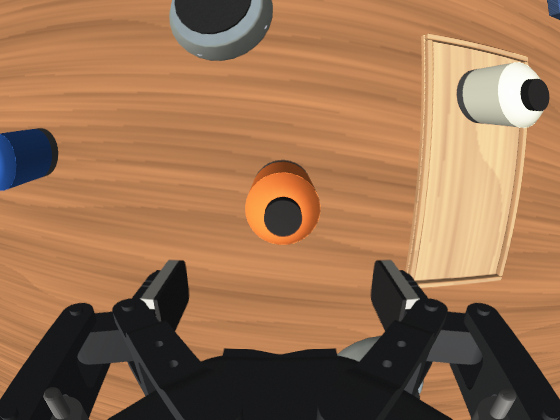

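```bash
python3 wz.py w15 283 217 .092
```

```text
[ 0.4588 -0.1112  0.092 ]
```

Emit:
play_rows:
  slide:
    - [0.14, -0.04, -0.6]
    - [0.14, -0.04, -1.4]
    - [0.14, -0.04, -2.3]
    - [0.14, -0.04, -3]
    - [0.14, -0.04, -3.4]
    - [0.14, -0.04, -3.4]
    - [0.14, -0.04, -3.4]
  angular:
    - [0, 0, 0]
    - [0, 0, 0]
    - [0, 0, 0]
    - [0, 0, 0]
    - [0, 0, 0]
    - [0, 0, 0]
    - [0, 0, 0]

```text
time_s: 19.12
tcp_pos: [0.4606, -0.1133, 0.2483]
ee_rot: [0.75, -0.661, -0.0, 0.0]
ft_force: [-0.4, -0.5, 0.2]
opening: 1.002
```

Emit:
play_rows:
  slide:
    - [-0.04, 0.06, -0.4]
    - [-0.04, 0.06, -0.9]
    - [-0.04, 0.06, -1.4]
    - [-0.04, 0.06, -1.7]
    - [-0.04, 0.06, -1.79]
    - [-0.04, 0.06, -1.79]
    - [-0.04, 0.06, -1.79]
  angular:
    - [0, 0, 0]
    - [0, 0, 0]
    - [0, 0, 0]
    - [0, 0, 0]
    - [0, 0, 0]
    - [0, 0, 0]
    - [0, 0, 0]

```text
time_s: 19.7
tcp_pos: [0.4594, -0.111, 0.2044]
ee_rot: [0.751, -0.661, 0.0, -0.0]
ft_force: [0.5, -0.9, 0.6]
opening: 1.0
```

Emit:
play_rows:
  slide:
    - [0, 0, 0]
    - [0, 0, 0]
    - [0, 0, 0]
    - [0, 0, 0]
    - [0, 0, 0]
    - [0, 0, 0]
    - [0, 0, 0]
    - [0, 0, 0]
    - [0, 0, 0]
  angular:
    - [0, 0, 0]
    - [0, 0, 0]
    - [0, 0, 0]
    - [0, 0, 0]
    - [0, 0, 0]
    - [0, 0, 0]
    - [0, 0, 0]
    - [0, 0, 0]
    - [0, 0, 0]
  claw: 255

```text
time_s: 20.45
tcp_pos: [0.4594, -0.1111, 0.2048]
ee_rot: [0.751, -0.661, 0.001, -0.0]
ft_force: [-1.1, -0.6, 5.3]
opening: 0.643
```

```bash
python3 snap.py w16
```

```text
20.45 [ 0.4594 -0.1111  0.2048] [ 0.41  0.46 -0.32  2.16  0.26  0.56 -1.55] [-1.1 -0.6  5.3] 0.6432776053394633
```

View pics/w16.png

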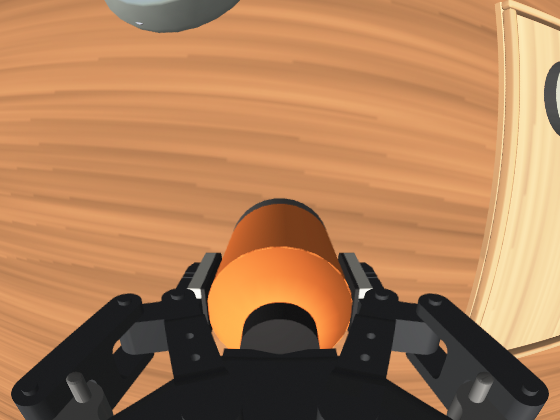

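Emit:
play_rows:
  slide:
    - [0, 0, 0.5]
    - [0, 0, 1.2]
    - [0, 0, 2]
    - [0.4, 0.2, 2.8]
    - [1.2, 0.6, 3.2]
    - [2.1, 1, 3.2]
    - [3.1, 1.5, 3.2]
    - [4.1, 2, 3.2]
    - [5, 2.4, 3.2]
    - [5.8, 2.8, 3.2]
    - [6.3, 3, 3.2]
    - [6.42, 3.08, 3.2]
  angular:
    - [0, 0, 0]
    - [0, 0, 0]
    - [0, 0, 0]
    - [0, 0, 0]
    - [0, 0, 0]
    - [0, 0, 0]
    - [0, 0, 0]
    - [0, 0, 0]
    - [0, 0, 0]
    - [0, 0, 0]
    - [0, 0, 0]
    - [0, 0, 0]

```text
time_s: 21.5
tcp_pos: [0.6212, -0.0326, 0.2837]
ee_rot: [0.751, -0.66, 0.0, -0.001]
ft_force: [0.1, 0.5, -2.1]
opening: 0.641
```

Emit:
play_rows:
  slide:
    - [0, 0, 0]
    - [0, 0, 0]
    - [0, 0, 0]
    - [0, 0, 0]
  angular:
    - [0, 0, 0]
    - [0, 0, 0]
    - [0, 0, 0]
    - [0, 0, 0]

```text
time_s: 21.83
tcp_pos: [0.6187, -0.035, 0.2839]
ee_rot: [0.75, -0.661, -0.0, 0.001]
ft_force: [-0.3, -0.4, -3.1]
opening: 0.643
```

```bash
python3 snap.py w17; python3 two.py 17 270 180 80 100 210 140 80 100
```

```text
21.8333 [ 0.6187 -0.035   0.2839] [ 0.25  0.53 -0.36  1.77  0.23  0.88 -1.66] [-0.3 -0.4 -3.1] 0.6431033336718815
```

View pics/w17.png

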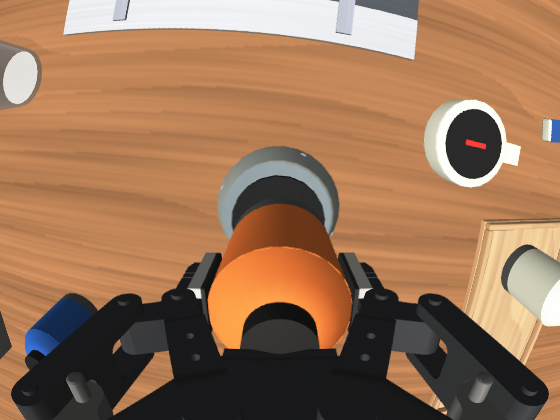

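View pics/ab_17.png

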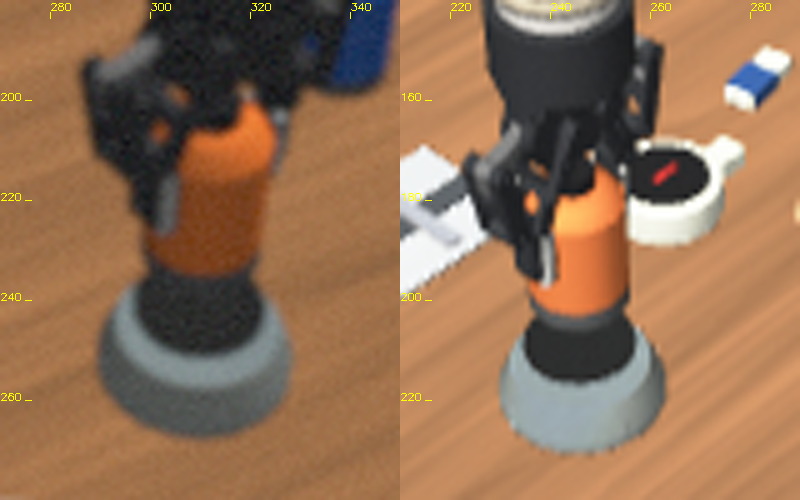

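Emit:
play_rows:
  slide:
    - [0.04, 0.04, -0.5]
    - [0.04, 0.04, -0.9]
    - [0.04, 0.04, -1.2]
    - [0.04, 0.04, -1.35]
    - [0.04, 0.04, -1.5]
    - [0.04, 0.04, -1.6]
    - [0.04, 0.04, -1.7]
    - [0.04, 0.04, -1.8]
    - [0.04, 0.04, -1.9]
    - [0.04, 0.04, -2]
    - [0.04, 0.04, -2.04]
    - [0.04, 0.04, -2.04]
  angular:
    - [0, 0, 0]
    - [0, 0, 0]
    - [0, 0, 0]
    - [0, 0, 0]
    - [0, 0, 0]
    - [0, 0, 0]
    - [0, 0, 0]
    - [0, 0, 0]
    - [0, 0, 0]
    - [0, 0, 0]
    - [0, 0, 0]
    - [0, 0, 0]

```text
time_s: 22.98
tcp_pos: [0.6205, -0.0327, 0.2376]
ee_rot: [0.751, -0.661, 0.0, 0.001]
ft_force: [-13.8, -0.9, 27.4]
opening: 0.64
```

Emit:
play_rows:
  slide:
    - [0, 0, -0.04]
    - [0, 0, -0.04]
    - [0, 0, -0.04]
    - [0, 0, -0.04]
    - [0, 0, -0.04]
    - [0, 0, -0.04]
    - [0, 0, -0.04]
    - [0, 0, -0.04]
    - [0, 0, -0.04]
    - [0, 0, -0.04]
    - [0, 0, -0.04]
    - [0, 0, -0.04]
  angular:
    - [0, 0, 0]
    - [0, 0, 0]
    - [0, 0, 0]
    - [0, 0, 0]
    - [0, 0, 0]
    - [0, 0, 0]
    - [0, 0, 0]
    - [0, 0, 0]
    - [0, 0, 0]
    - [0, 0, 0]
    - [0, 0, 0]
    - [0, 0, 0]

```text
time_s: 23.98
tcp_pos: [0.6205, -0.0326, 0.2376]
ee_rot: [0.751, -0.661, 0.001, 0.001]
ft_force: [-14.2, -1.4, 32.6]
opening: 0.637
```

```bash
python3 two.py 18 270 180 80 100 210 140 80 100
```

```text
(no output)
```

View pics/ab_18.png

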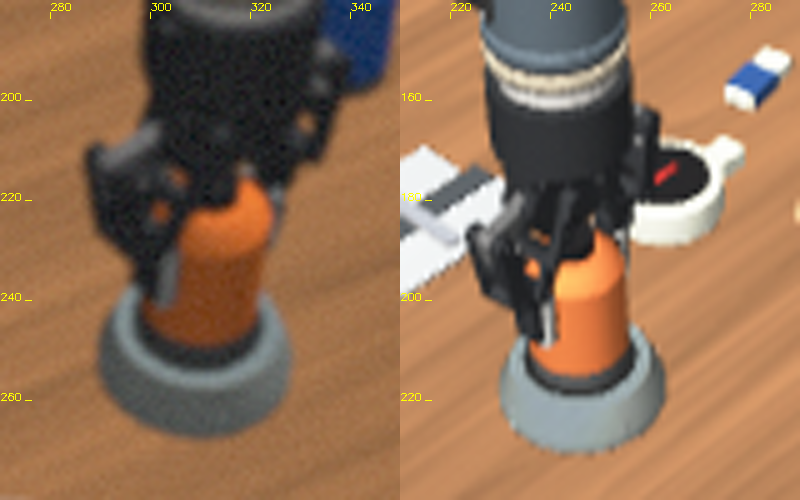

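Emit:
play_rows:
  slide:
    - [0, 0, 0]
    - [0, 0, 0]
    - [0, 0, 0]
    - [0, 0, 0.1]
    - [0, 0, 0.3]
    - [0, 0, 0.8]
    - [0, 0, 1.4]
    - [0, 0, 2]
    - [0, 0, 2.7]
    - [0, 0, 3]
    - [0, 0, 3]
  angular:
    - [0, 0, 0]
    - [0, 0, 0]
    - [0, 0, 0]
    - [0, 0, 0]
    - [0, 0, 0]
    - [0, 0, 0]
    - [0, 0, 0]
    - [0, 0, 0]
    - [0, 0, 0]
    - [0, 0, 0]
    - [0, 0, 0]

```text
time_s: 25.0
tcp_pos: [0.6216, -0.0329, 0.3092]
ee_rot: [0.751, -0.661, 0.002, -0.002]
ft_force: [0.1, -0.1, -2.5]
opening: 0.644
```

Emit:
play_rows:
  slide:
    - [-0.2, -0.4, 0]
    - [-0.5, -1.2, 0]
    - [-1, -2.3, 0]
    - [-1.5, -3.6, 0]
    - [-2, -4.9, 0]
    - [-2.6, -6.2, 0]
    - [-3.1, -7.5, 0]
    - [-3.6, -8.8, 0]
    - [-4.1, -9.9, 0]
    - [-4.4, -10.6, 0]
    - [-4.5, -10.92, 0]
    - [-4.5, -10.92, 0]
  angular:
    - [0, 0, 0]
    - [0, 0, 0]
    - [0, 0, 0]
    - [0, 0, 0]
    - [0, 0, 0]
    - [0, 0, 0]
    - [0, 0, 0]
    - [0, 0, 0]
    - [0, 0, 0]
    - [0, 0, 0]
    - [0, 0, 0]
    - [0, 0, 0]

```text
time_s: 26.0
tcp_pos: [0.5062, -0.3088, 0.3057]
ee_rot: [0.749, -0.663, -0.001, 0.001]
ft_force: [0.0, 0.3, -2.1]
opening: 0.642
```

Emit:
play_rows:
  slide:
    - [0, 0, -0.5]
    - [0, 0, -1]
    - [0, 0, -1.5]
    - [0, 0, -2]
    - [0, 0, -2.2]
    - [0, 0, -2.2]
    - [0, 0, -2.2]
  angular:
    - [0, 0, 0]
    - [0, 0, 0]
    - [0, 0, 0]
    - [0, 0, 0]
    - [0, 0, 0]
    - [0, 0, 0]
    - [0, 0, 0]

```text
time_s: 26.58
tcp_pos: [0.5083, -0.3056, 0.2514]
ee_rot: [0.751, -0.66, -0.0, 0.0]
ft_force: [1.0, 0.4, -2.2]
opening: 0.644
```

```bash
python3 snap.py w19
```

```text
26.5833 [ 0.5083 -0.3056  0.2514] [ 0.7   0.53 -0.3   1.86  0.21  0.79 -1.16] [ 1.   0.4 -2.2] 0.6444793895002001
```

View pics/w19.png

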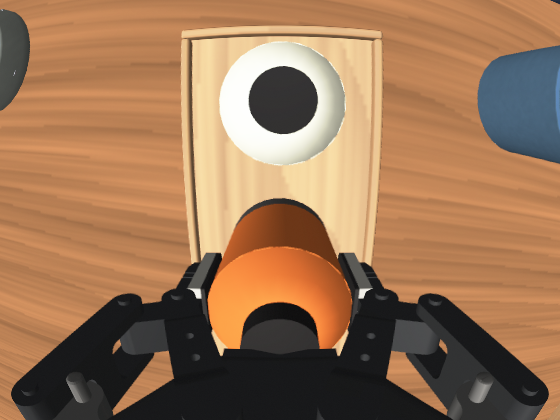

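Emit:
play_rows:
  slide:
    - [0, 0, -0.4]
    - [0, 0, -0.8]
    - [0, 0, -1.15]
    - [0, 0, -1.35]
    - [0, 0, -1.5]
    - [0, 0, -1.6]
    - [0, 0, -1.66]
    - [0, 0, -1.68]
    - [0, 0, -1.68]
  angular:
    - [0, 0, 0]
    - [0, 0, 0]
    - [0, 0, 0]
    - [0, 0, 0]
    - [0, 0, 0]
    - [0, 0, 0]
    - [0, 0, 0]
    - [0, 0, 0]
    - [0, 0, 0]

```text
time_s: 27.38
tcp_pos: [0.508, -0.306, 0.2109]
ee_rot: [0.751, -0.661, -0.0, 0.0]
ft_force: [-3.1, 0.8, 3.9]
opening: 0.637
```

Emit:
play_rows:
  slide:
    - [0, 0, 0]
    - [0, 0, 0]
    - [0, 0, 0]
    - [0, 0, 0]
    - [0, 0, 0]
    - [0, 0, 0]
  angular:
    - [0, 0, 0]
    - [0, 0, 0]
    - [0, 0, 0]
    - [0, 0, 0]
    - [0, 0, 0]
    - [0, 0, 0]
  claw: 0

```text
time_s: 27.88
tcp_pos: [0.5082, -0.3061, 0.2099]
ee_rot: [0.751, -0.661, 0.0, -0.0]
ft_force: [-0.2, 0.2, 0.3]
opening: 0.998
```

Emit:
play_rows:
  slide:
    - [0, 0, 0.3]
    - [0, 0, 1]
    - [0, 0, 2.2]
    - [0, 0, 3.5]
    - [0, 0, 4.6]
    - [0, 0, 5]
    - [0, 0, 5]
  angular:
    - [0, 0, 0]
    - [0, 0, 0]
    - [0, 0, 0]
    - [0, 0, 0]
    - [0, 0, 0]
    - [0, 0, 0]
    - [0, 0, 0]

```text
time_s: 28.47
tcp_pos: [0.5089, -0.3063, 0.3386]
ee_rot: [0.751, -0.661, 0.003, -0.001]
ft_force: [0.8, -0.5, 0.0]
opening: 1.0
```

```bash
python3 snap.py w20;python3 two.py 20 150 150 100 100 210 150 100 100; python3 -c "
import cv2;cv2.imwrite('pics/z20.png',cv2.imread('pics/sd_20.png'))"
```

```text
28.4667 [ 0.5089 -0.3063  0.3386] [ 0.72  0.42 -0.33  1.79  0.17  0.95 -1.12] [ 0.8 -0.5  0. ] 0.9997722264602222
```

View pics/w20.png

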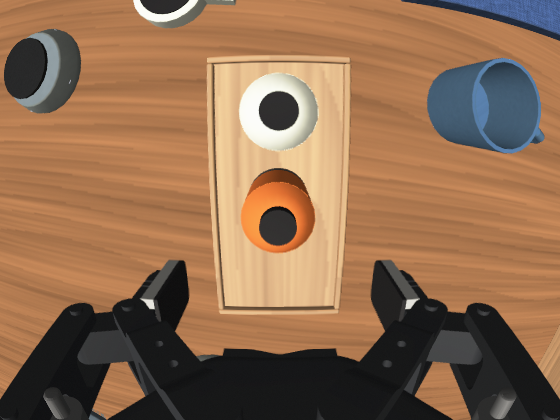

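View pics/sc_20.png

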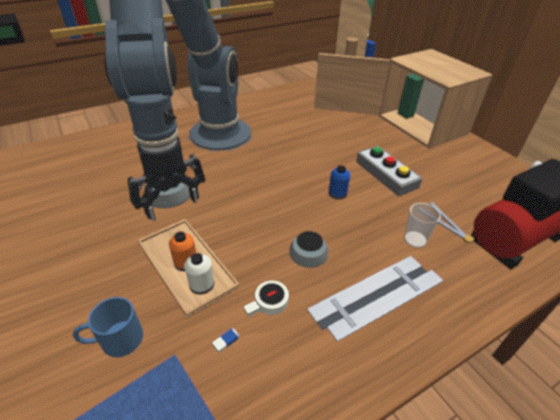

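View pics/sd_20.png

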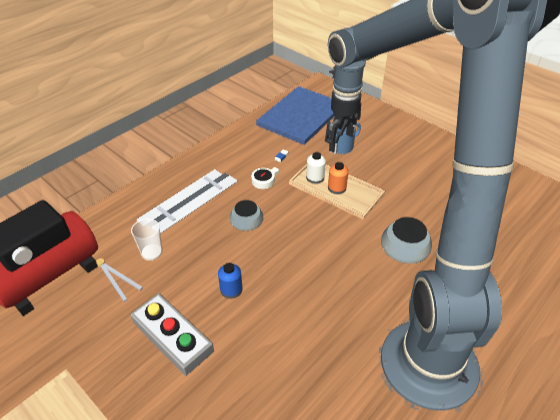

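Orange stands in the tray and blue is unmoved. I'll go above blue.

Emit:
play_rows:
  slide:
    - [-0.1, 0.6, 0]
    - [-0.2, 1.7, 0]
    - [-0.3, 3.1, 0]
    - [-0.4, 4.6, 0]
    - [-0.5, 6.1, 0]
    - [-0.6, 7.6, 0]
    - [-0.7, 9.1, 0]
    - [-0.8, 10.6, 0]
    - [-0.9, 12.1, 0]
    - [-1, 13.5, 0]
    - [-1.1, 14.6, 0]
    - [-1.1, 15, 0]
  angular:
    - [0, 0, 0]
    - [0, 0, 0]
    - [0, 0, 0]
    - [0, 0, 0]
    - [0, 0, 0]
    - [0, 0, 0]
    - [0, 0, 0]
    - [0, 0, 0]
    - [0, 0, 0]
    - [0, 0, 0]
    - [0, 0, 0]
    - [0, 0, 0]

```text
time_s: 29.62
tcp_pos: [0.4784, 0.0743, 0.3339]
ee_rot: [0.753, -0.658, -0.002, 0.0]
ft_force: [0.8, 0.4, -0.6]
opening: 1.001
```

Emit:
play_rows:
  slide:
    - [-0.1, 0.6, 0]
    - [-0.2, 1.6, 0]
    - [-0.3, 2.6, 0]
    - [-0.4, 3.5, 0]
    - [-0.45, 3.8, 0]
    - [-0.45, 3.8, 0]
    - [-0.45, 3.8, 0]
  angular:
    - [0, 0, 0]
    - [0, 0, 0]
    - [0, 0, 0]
    - [0, 0, 0]
    - [0, 0, 0]
    - [0, 0, 0]
    - [0, 0, 0]

```text
time_s: 30.2
tcp_pos: [0.4691, 0.1632, 0.3342]
ee_rot: [0.751, -0.661, -0.0, 0.001]
ft_force: [0.2, -0.6, 0.3]
opening: 1.0
```

```bash
python3 snap.py w21
```

```text
30.2 [0.4691 0.1632 0.3342] [ 0.03  0.31 -0.53  2.    0.2   0.88 -2.06] [ 0.2 -0.6  0.3] 1.0002062078312124
```

View pics/w21.png

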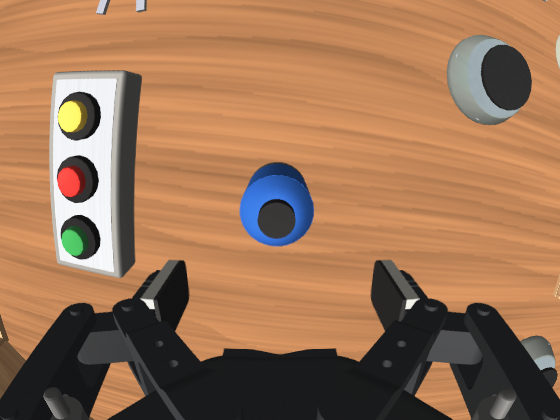

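```bash
python3 wz.py w21 277 219 .092
```

```text
[0.4703 0.1655 0.092 ]
```

Emit:
play_rows:
  slide:
    - [0.05, 0.04, -0.6]
    - [0.05, 0.04, -1.4]
    - [0.05, 0.04, -2.3]
    - [0.05, 0.04, -3]
    - [0.05, 0.04, -3.4]
    - [0.05, 0.04, -3.4]
    - [0.05, 0.04, -3.4]
  angular:
    - [0, 0, 0]
    - [0, 0, 0]
    - [0, 0, 0]
    - [0, 0, 0]
    - [0, 0, 0]
    - [0, 0, 0]
    - [0, 0, 0]

```text
time_s: 30.83
tcp_pos: [0.4709, 0.1641, 0.2499]
ee_rot: [0.75, -0.661, -0.0, 0.0]
ft_force: [-0.4, -0.5, -0.4]
opening: 0.999
```

Emit:
play_rows:
  slide:
    - [-0.02, 0.03, -0.4]
    - [-0.02, 0.03, -0.9]
    - [-0.02, 0.03, -1.4]
    - [-0.02, 0.03, -1.7]
    - [-0.02, 0.03, -1.83]
    - [-0.02, 0.03, -1.83]
    - [-0.02, 0.03, -1.83]
  angular:
    - [0, 0, 0]
    - [0, 0, 0]
    - [0, 0, 0]
    - [0, 0, 0]
    - [0, 0, 0]
    - [0, 0, 0]
    - [0, 0, 0]

```text
time_s: 31.42
tcp_pos: [0.4703, 0.1659, 0.2046]
ee_rot: [0.751, -0.661, 0.0, -0.0]
ft_force: [-0.1, 0.3, -0.4]
opening: 1.002
```

Emit:
play_rows:
  slide:
    - [0, 0, 0]
    - [0, 0, 0]
    - [0, 0, 0]
    - [0, 0, 0]
    - [0, 0, 0]
    - [0, 0, 0]
    - [0, 0, 0]
    - [0, 0, 0]
    - [0, 0, 0]
  angular:
    - [0, 0, 0]
    - [0, 0, 0]
    - [0, 0, 0]
    - [0, 0, 0]
    - [0, 0, 0]
    - [0, 0, 0]
    - [0, 0, 0]
    - [0, 0, 0]
    - [0, 0, 0]
  claw: 255

```text
time_s: 32.17
tcp_pos: [0.4703, 0.1657, 0.2051]
ee_rot: [0.751, -0.661, 0.0, -0.0]
ft_force: [-1.4, -1.0, 5.4]
opening: 0.639
```

```bash
python3 snap.py w22
```

```text
32.1667 [0.4703 0.1657 0.2051] [-0.07  0.51 -0.44  2.1   0.37  0.61 -2.21] [-1.4 -1.   5.4] 0.6392783779289605
```

View pics/w22.png

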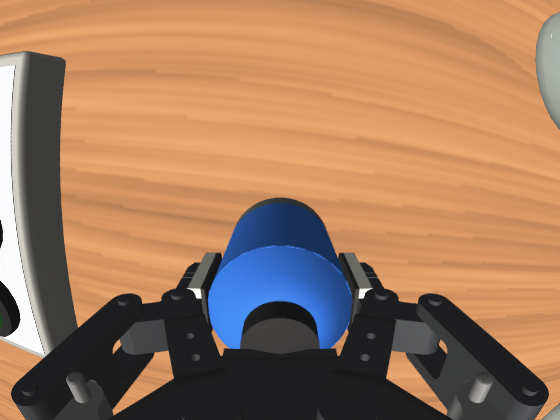

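Emit:
play_rows:
  slide:
    - [0, 0, 0.5]
    - [0, 0, 1.2]
    - [0, 0, 2]
    - [0.3, -0.4, 2.8]
    - [0.9, -1.2, 3.2]
    - [1.7, -2.3, 3.2]
    - [2.6, -3.5, 3.2]
    - [3.5, -4.7, 3.2]
    - [4.4, -5.9, 3.2]
    - [5.2, -7, 3.2]
    - [5.8, -7.7, 3.2]
    - [6, -8, 3.2]
  angular:
    - [0, 0, 0]
    - [0, 0, 0]
    - [0, 0, 0]
    - [0, 0, 0]
    - [0, 0, 0]
    - [0, 0, 0]
    - [0, 0, 0]
    - [0, 0, 0]
    - [0, 0, 0]
    - [0, 0, 0]
    - [0, 0, 0]
    - [0, 0, 0]

```text
time_s: 33.22
tcp_pos: [0.6217, -0.0391, 0.2836]
ee_rot: [0.749, -0.663, 0.001, 0.0]
ft_force: [-0.3, -0.4, -2.1]
opening: 0.639
```

Emit:
play_rows:
  slide:
    - [0, 0, 0]
    - [0, 0, 0]
    - [0, 0, 0]
    - [0, 0, 0]
  angular:
    - [0, 0, 0]
    - [0, 0, 0]
    - [0, 0, 0]
    - [0, 0, 0]

```text
time_s: 33.55
tcp_pos: [0.6192, -0.0321, 0.2843]
ee_rot: [0.752, -0.659, -0.001, -0.0]
ft_force: [0.5, 1.2, -2.1]
opening: 0.646
```

```bash
python3 snap.py w23
```

```text
33.55 [ 0.6192 -0.0321  0.2843] [ 0.3   0.54 -0.44  1.77  0.28  0.9  -1.7 ] [ 0.5  1.2 -2.1] 0.6458122964644606
```

View pics/w23.png

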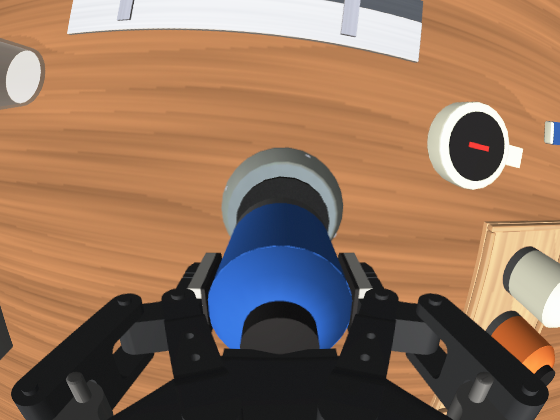

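Centred. Pressing blue now; white and orange are still standing in the tray.

Emit:
play_rows:
  slide:
    - [0.02, -0.04, -0.5]
    - [0.02, -0.04, -0.9]
    - [0.02, -0.04, -1.2]
    - [0.02, -0.04, -1.35]
    - [0.02, -0.04, -1.5]
    - [0.02, -0.04, -1.6]
    - [0.02, -0.04, -1.7]
    - [0.02, -0.04, -1.8]
    - [0.02, -0.04, -1.9]
    - [0.02, -0.04, -2]
    - [0.02, -0.04, -2.04]
    - [0.02, -0.04, -2.04]
  angular:
    - [0, 0, 0]
    - [0, 0, 0]
    - [0, 0, 0]
    - [0, 0, 0]
    - [0, 0, 0]
    - [0, 0, 0]
    - [0, 0, 0]
    - [0, 0, 0]
    - [0, 0, 0]
    - [0, 0, 0]
    - [0, 0, 0]
    - [0, 0, 0]

```text
time_s: 34.6
tcp_pos: [0.6206, -0.0348, 0.2379]
ee_rot: [0.751, -0.661, 0.001, 0.001]
ft_force: [-13.0, 0.0, 27.7]
opening: 0.643
```

Emit:
play_rows:
  slide:
    - [0, 0, -0.04]
    - [0, 0, -0.04]
    - [0, 0, -0.04]
    - [0, 0, -0.04]
    - [0, 0, -0.04]
    - [0, 0, -0.04]
    - [0, 0, -0.04]
    - [0, 0, -0.04]
    - [0, 0, -0.04]
    - [0, 0, -0.04]
    - [0, 0, -0.04]
    - [0, 0, -0.04]
  angular:
    - [0, 0, 0]
    - [0, 0, 0]
    - [0, 0, 0]
    - [0, 0, 0]
    - [0, 0, 0]
    - [0, 0, 0]
    - [0, 0, 0]
    - [0, 0, 0]
    - [0, 0, 0]
    - [0, 0, 0]
    - [0, 0, 0]
    - [0, 0, 0]

```text
time_s: 35.6
tcp_pos: [0.6205, -0.0347, 0.2378]
ee_rot: [0.751, -0.661, 0.001, 0.001]
ft_force: [-14.5, -0.2, 33.9]
opening: 0.645
```

```bash
python3 two.py 24 270 180 80 100 210 140 80 100
```

```text
(no output)
```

View pics/ab_24.png

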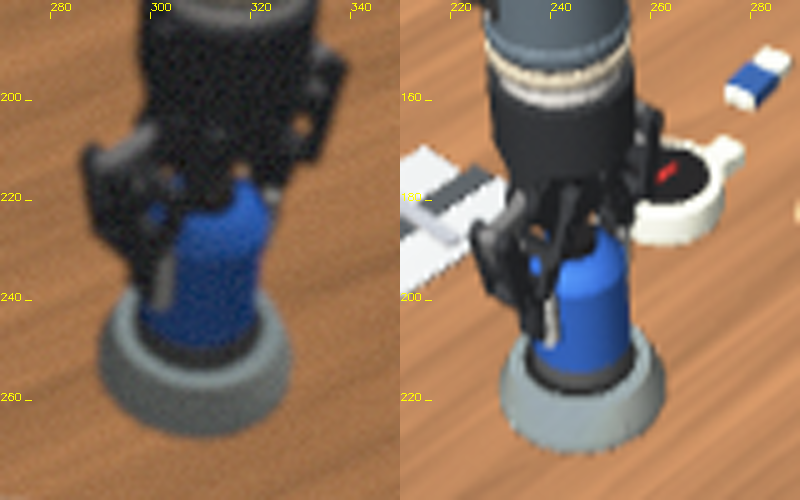

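Emit:
play_rows:
  slide:
    - [0, 0, 0]
    - [0, 0, 0]
    - [0, 0, 0.1]
    - [0, 0, 0.3]
    - [0, 0, 0.8]
    - [0, 0, 1.5]
    - [0, 0, 2.2]
    - [0, 0, 3]
    - [0, 0, 3.7]
    - [0, 0, 4]
    - [0, 0, 4]
  angular:
    - [0, 0, 0]
    - [0, 0, 0]
    - [0, 0, 0]
    - [0, 0, 0]
    - [0, 0, 0]
    - [0, 0, 0]
    - [0, 0, 0]
    - [0, 0, 0]
    - [0, 0, 0]
    - [0, 0, 0]
    - [0, 0, 0]

```text
time_s: 36.62
tcp_pos: [0.6215, -0.0352, 0.3344]
ee_rot: [0.751, -0.661, 0.002, -0.002]
ft_force: [0.7, 0.5, -2.8]
opening: 0.637
```

Emit:
play_rows:
  slide:
    - [-0.3, -0.4, 0]
    - [-0.9, -1.3, 0]
    - [-1.7, -2.5, 0]
    - [-2.6, -3.8, 0]
    - [-3.5, -5.1, 0]
    - [-4.4, -6.4, 0]
    - [-5.3, -7.7, 0]
    - [-6.2, -9, 0]
    - [-6.9, -10.1, 0]
    - [-7.4, -10.9, 0]
    - [-7.62, -11.23, 0]
    - [-7.62, -11.23, 0]
  angular:
    - [0, 0, 0]
    - [0, 0, 0]
    - [0, 0, 0]
    - [0, 0, 0]
    - [0, 0, 0]
    - [0, 0, 0]
    - [0, 0, 0]
    - [0, 0, 0]
    - [0, 0, 0]
    - [0, 0, 0]
    - [0, 0, 0]
    - [0, 0, 0]

```text
time_s: 37.62
tcp_pos: [0.4273, -0.3188, 0.3308]
ee_rot: [0.749, -0.663, -0.001, 0.001]
ft_force: [1.2, 0.1, -2.3]
opening: 0.642
```

Emit:
play_rows:
  slide:
    - [0, 0, -0.3]
    - [0, 0, -0.6]
    - [0, 0, -0.6]
    - [0, 0, -0.6]
  angular:
    - [0, 0, 0]
    - [0, 0, 0]
    - [0, 0, 0]
    - [0, 0, 0]

```text
time_s: 37.95
tcp_pos: [0.4308, -0.3144, 0.3162]
ee_rot: [0.752, -0.659, -0.001, -0.0]
ft_force: [0.9, 0.3, -3.2]
opening: 0.642
```

```bash
python3 snap.py w25
```

```text
37.95 [ 0.4308 -0.3144  0.3162] [ 0.87  0.37 -0.4   1.94  0.18  0.86 -1.06] [ 0.9  0.3 -3.2] 0.6419064216548216
```

View pics/w25.png

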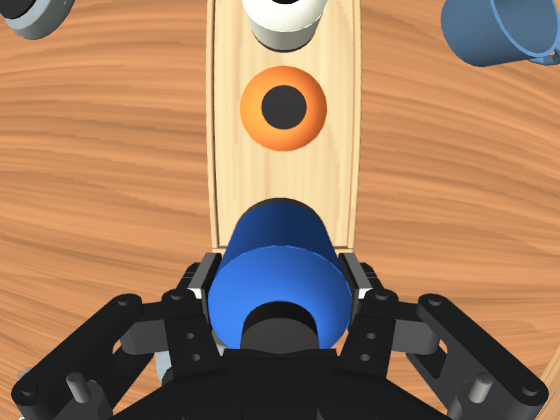

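```bash
python3 - <<'E'
from h import *
cs,cd=arm.calibration('scene'),arm.calibration('side')
p,e=tri([ray(cs,(165,178)),ray(cd,(409,229))]);print(p,e)
E
python3 wz.py w25 283 107 .098; python3 wz.py w20 277 226 .098;python3 wz.py w20 279 111 .098
```

```text
[ 0.23448178 -0.26297363  0.05628695] [np.float64(0.0018662370379716037), np.float64(0.0018662370379716445)]
[ 0.5062 -0.3053  0.098 ]
[ 0.5075 -0.305   0.098 ]
[ 0.584  -0.2966  0.098 ]
```

Emit:
play_rows:
  slide:
    - [0, -0.03, -0.6]
    - [0, -0.03, -1.3]
    - [0, -0.03, -2]
    - [0, -0.03, -2.6]
    - [0, -0.03, -3]
    - [0, -0.03, -3]
    - [0, -0.03, -3]
  angular:
    - [0, 0, 0]
    - [0, 0, 0]
    - [0, 0, 0]
    - [0, 0, 0]
    - [0, 0, 0]
    - [0, 0, 0]
    - [0, 0, 0]

```text
time_s: 38.58
tcp_pos: [0.4305, -0.3166, 0.2422]
ee_rot: [0.751, -0.66, -0.0, -0.0]
ft_force: [1.3, -0.6, -1.9]
opening: 0.645
```

Emit:
play_rows:
  slide:
    - [0, 0, -0.4]
    - [0, 0, -0.7]
    - [0, 0, -0.95]
    - [0, 0, -1.1]
    - [0, 0, -1.2]
    - [0, 0, -1.27]
    - [0, 0, -1.3]
    - [0, 0, -1.3]
  angular:
    - [0, 0, 0]
    - [0, 0, 0]
    - [0, 0, 0]
    - [0, 0, 0]
    - [0, 0, 0]
    - [0, 0, 0]
    - [0, 0, 0]
    - [0, 0, 0]

```text
time_s: 39.25
tcp_pos: [0.4301, -0.3166, 0.2111]
ee_rot: [0.751, -0.661, -0.0, 0.001]
ft_force: [-4.5, 1.9, 9.7]
opening: 0.639
```

Emit:
play_rows:
  slide:
    - [0, 0, 0.04]
    - [0, 0, 0.04]
    - [0, 0, 0.04]
    - [0, 0, 0.04]
    - [0, 0, 0.04]
    - [0, 0, 0.04]
  angular:
    - [0, 0, 0]
    - [0, 0, 0]
    - [0, 0, 0]
    - [0, 0, 0]
    - [0, 0, 0]
    - [0, 0, 0]
  claw: 0

```text
time_s: 39.75
tcp_pos: [0.4301, -0.3169, 0.2106]
ee_rot: [0.751, -0.661, 0.0, -0.0]
ft_force: [0.3, 1.1, 0.0]
opening: 1.0
```

Emit:
play_rows:
  slide:
    - [0, 0, 0.3]
    - [0, 0, 1]
    - [0, 0, 2.2]
    - [0, 0, 3.5]
    - [0, 0, 4.6]
    - [0, 0, 5]
    - [0, 0, 5]
  angular:
    - [0, 0, 0]
    - [0, 0, 0]
    - [0, 0, 0]
    - [0, 0, 0]
    - [0, 0, 0]
    - [0, 0, 0]
    - [0, 0, 0]

```text
time_s: 40.33
tcp_pos: [0.4309, -0.3171, 0.3389]
ee_rot: [0.751, -0.661, 0.003, -0.0]
ft_force: [-0.7, -0.8, -0.5]
opening: 0.999
```

```bash
python3 snap.py w26
```

```text
40.3333 [ 0.4309 -0.3171  0.3389] [ 0.88  0.34 -0.4   1.92  0.17  0.9  -1.05] [-0.7 -0.8 -0.5] 0.9991477195844861
```

View pics/w26.png

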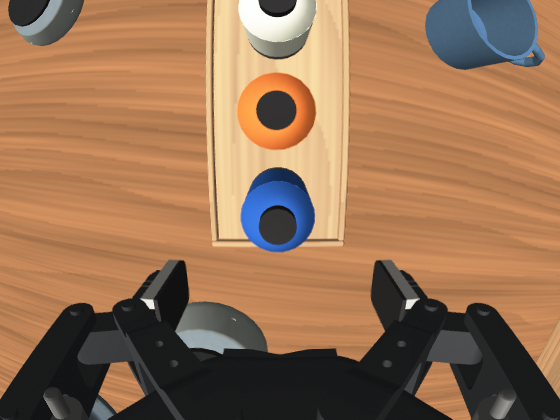

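All three stand in the tray. Going to the red key with the fingers shut.

Emit:
play_rows:
  slide:
    - [0.3, 0.6, 0]
    - [0.7, 1.7, 0]
    - [1.1, 3.1, 0]
    - [1.5, 4.6, 0]
    - [1.8, 6.1, 0]
    - [2.1, 7.6, 0]
    - [2.3, 9.1, 0]
    - [2.5, 10.6, 0]
    - [2.6, 12.1, 0]
    - [2.7, 13.6, 0]
    - [2.8, 15.1, 0]
    - [2.8, 16, 0]
  angular:
    - [0, 0, 0]
    - [0, 0, 0]
    - [0, 0, 0.3]
    - [0, 0, 0.6]
    - [0, 0, 0.9]
    - [0, 0, 1.2]
    - [0, 0, 1.5]
    - [0, 0, 1.8]
    - [0, 0, 2.1]
    - [0, 0, 2.4]
    - [0, 0, 2.7]
    - [0, 0, 3]
  claw: 255

```text
time_s: 41.38
tcp_pos: [0.4991, 0.0872, 0.334]
ee_rot: [0.846, -0.532, -0.002, -0.0]
ft_force: [0.1, 0.7, -0.4]
opening: 0.0
```

Emit:
play_rows:
  slide:
    - [0, 0.8, 0]
    - [0, 1.9, 0]
    - [-0.2, 3.1, 0]
    - [-0.4, 4.4, -0.3]
    - [-0.6, 5.7, -0.7]
    - [-0.8, 7, -1.2]
    - [-1, 8.3, -1.8]
    - [-1.1, 9.5, -2.4]
    - [-1.2, 10.5, -2.9]
    - [-1.2, 10.8, -3.1]
    - [-1.2, 10.8, -3.1]
    - [-1.2, 10.8, -3.1]
  angular:
    - [0, 0, 0]
    - [0, 0, 0]
    - [0, 0, 0]
    - [0, 0, 0]
    - [0, 0, 0]
    - [0, 0, 0]
    - [0, 0, 0]
    - [0, 0, 0]
    - [0, 0, 0]
    - [0, 0, 0]
    - [0, 0, 0]
    - [0, 0, 0]

```text
time_s: 42.38
tcp_pos: [0.4699, 0.3523, 0.2567]
ee_rot: [0.845, -0.535, -0.0, 0.002]
ft_force: [0.5, -0.6, 1.5]
opening: 0.002
```

```bash
python3 snap.py w27
```

```text
42.3833 [0.4699 0.3523 0.2567] [-0.28  0.57 -0.59  1.86  0.42  0.85 -2.21] [ 0.5 -0.6  1.5] 0.0017518903486289405
```

View pics/w27.png

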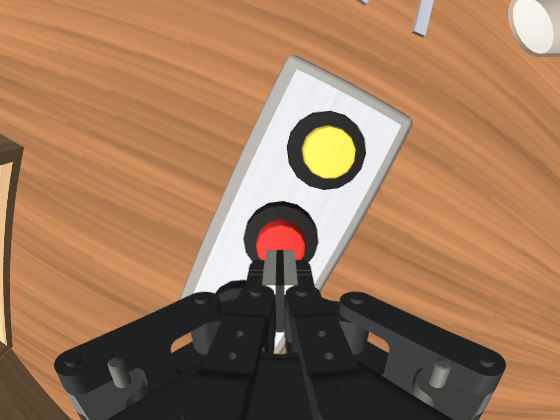

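```bash
python3 two.py 28 130 190 80 110 280 140 80 110
```

```text
(no output)
```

View pics/sc_28.png

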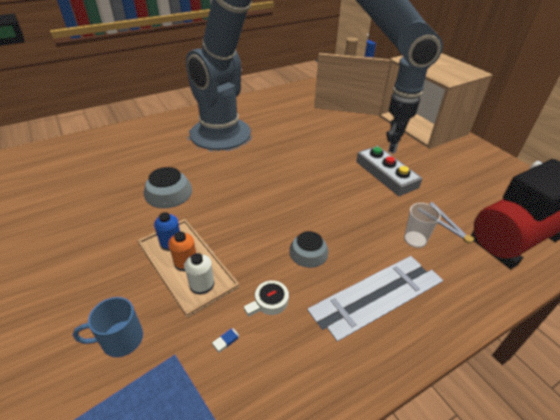

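View pics/sd_28.png

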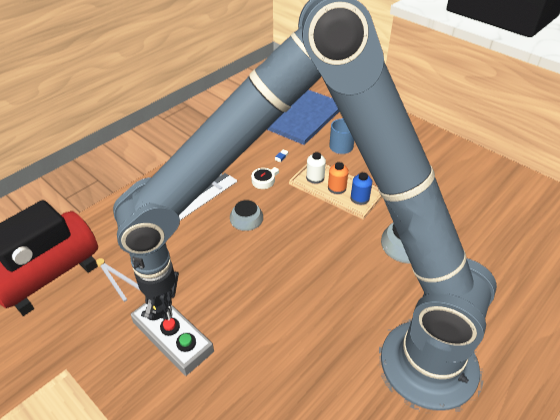

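All three are upright in the tray (scene about (167,232), (182,250) and (199,272)). I'll press red.

Emit:
play_rows:
  slide:
    - [0, 0, -0.5]
    - [0, 0, -0.8]
    - [0, 0, -1]
    - [0, 0, -1.1]
    - [0, 0, -1.18]
    - [0, 0, -1.22]
    - [0, 0, -1.22]
    - [0, 0, -1.22]
  angular:
    - [0, 0, 0]
    - [0, 0, 0]
    - [0, 0, 0]
    - [0, 0, 0]
    - [0, 0, 0]
    - [0, 0, 0]
    - [0, 0, 0]
    - [0, 0, 0]

```text
time_s: 43.2
tcp_pos: [0.4703, 0.3523, 0.2293]
ee_rot: [0.845, -0.535, 0.001, 0.001]
ft_force: [-3.2, -7.8, 14.7]
opening: 0.004
```

```bash
python3 two.py 29 340 110 80 90 120 280 80 90
```

```text
(no output)
```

View pics/ab_29.png

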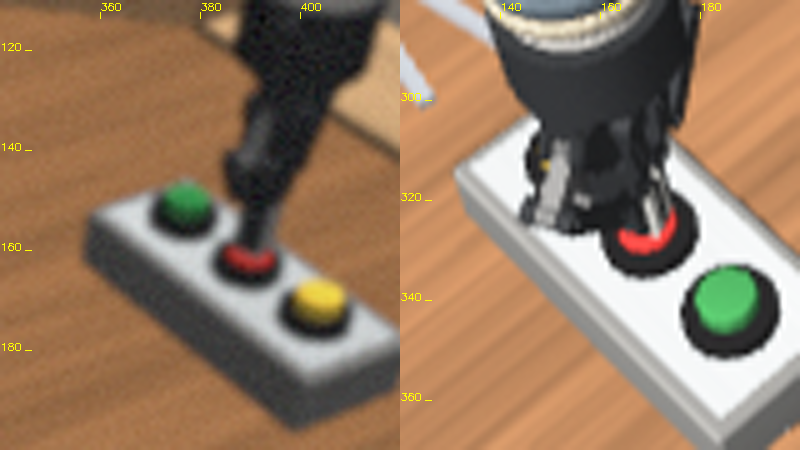

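Emit:
play_rows:
  slide:
    - [0, 0, -0.04]
    - [0, 0, -0.04]
    - [0, 0, 0.3]
    - [0, 0, 1]
    - [0, 0, 2]
    - [0, 0, 3.2]
    - [0, 0, 4]
    - [0, 0, 4]
    - [0, 0, 4]
    - [0, 0, 4]
  angular:
    - [0, 0, 0]
    - [0, 0, 0]
    - [0, 0, 0]
    - [0, 0, 0]
    - [0, 0, 0]
    - [0, 0, 0]
    - [0, 0, 0]
    - [0, 0, 0]
    - [0, 0, 0]
    - [0, 0, 0]

```text
time_s: 44.13
tcp_pos: [0.4698, 0.3528, 0.3269]
ee_rot: [0.845, -0.535, -0.0, 0.001]
ft_force: [0.9, 0.5, -0.3]
opening: 0.003
```

```bash
python3 two.py 30 130 190 80 110 280 140 80 110
```

```text
(no output)
```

View pics/ab_30.png

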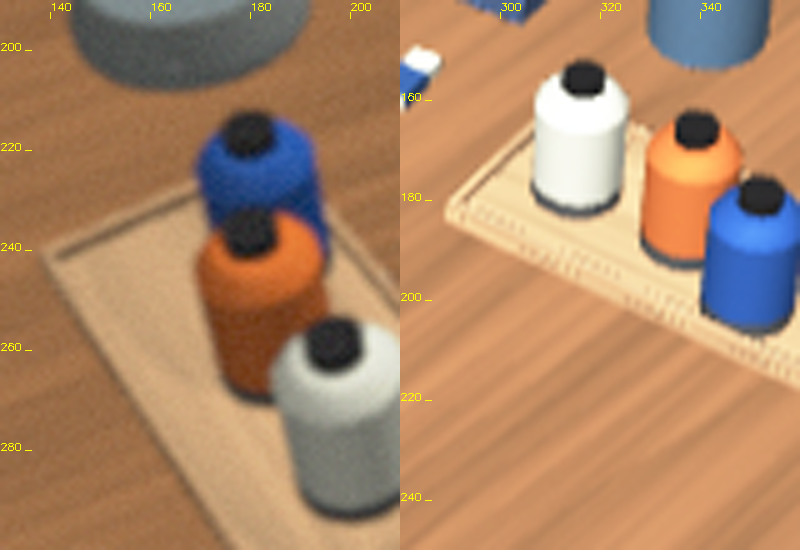

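View pics/sc_30.png

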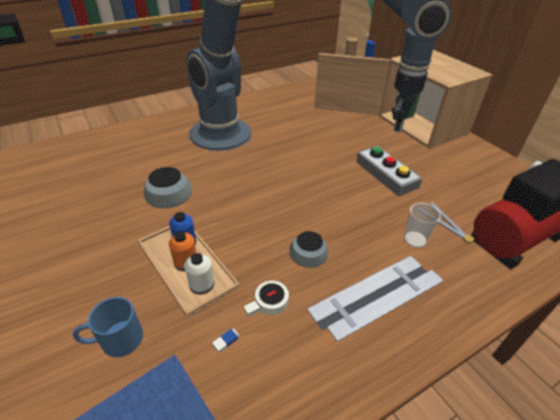

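The blue canister has been knocked aside since the last look: its cap is now at scene (180,214) and side (352,176). I'll measure it.

```bash
python3 - <<'E'
from h import *
cs,cd=arm.calibration('scene'),arm.calibration('side')
th=np.radians(7.4)
for n,a,b in [('bl',(179.8,214.3),(352,176.5)),('or',(180.2,234.5),(339.2,163.5)),('wh',(197,255.5),(316.6,153.5))]:
    p,e=tri([ray(cs,a),ray(cd,b)]); d=p-[.5085,-.306,0]
    print(n,p.round(4),np.round(e,4),'local',round(d[0]*np.cos(th)+d[1]*np.sin(th),4),round(-d[0]*np.sin(th)+d[1]*np.cos(th),4))
crop('pics/sd_30.png','pics/d30.png',330,160,70,65,9)
E
```

```text
bl [ 0.4453 -0.2854  0.1004] [0.0016 0.0016] local -0.0601 0.0286
or [ 0.5073 -0.306   0.0998] [0.0017 0.0017] local -0.0012 0.0001
wh [ 0.5838 -0.2958  0.1012] [0.0014 0.0014] local 0.076 0.0004
```

View pics/d30.png

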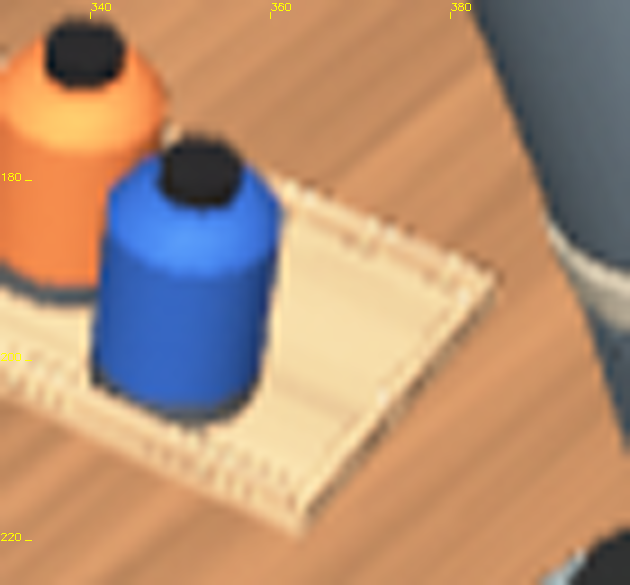

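```bash
python3 - <<'E'
from h import *
cs,cd=arm.calibration('scene'),arm.calibration('side')
im=cv2.imread('pics/sd_30.png')
for p in [(.4453,-.2854),(.5073,-.306),(.5838,-.2958)]:
    for z in (.006,):
        pts=np.array([proj(cd,(p[0]+.028*np.cos(t),p[1]+.028*np.sin(t),z)) for t in np.linspace(0,6.28,60)])
        print(pts.min(0).round(1),pts.max(0).round(1))
crop('pics/sc_29.png','pics/s29.png',130,190,110,110,5)
crop('pics/sd_29.png','pics/d29.png',280,140,110,90,7)
E
```

```text
[338.8 194.2] [357.9 207.5]
[326.9 181.4] [345.5 193.9]
[305.6 171.8] [323.7 183.9]
```

View pics/s29.png

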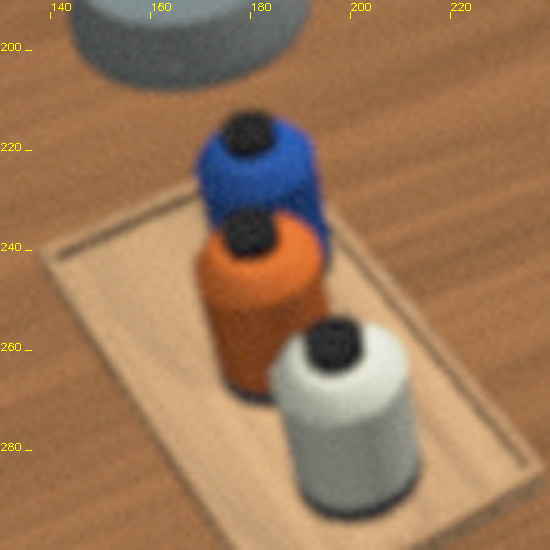

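View pics/d29.png

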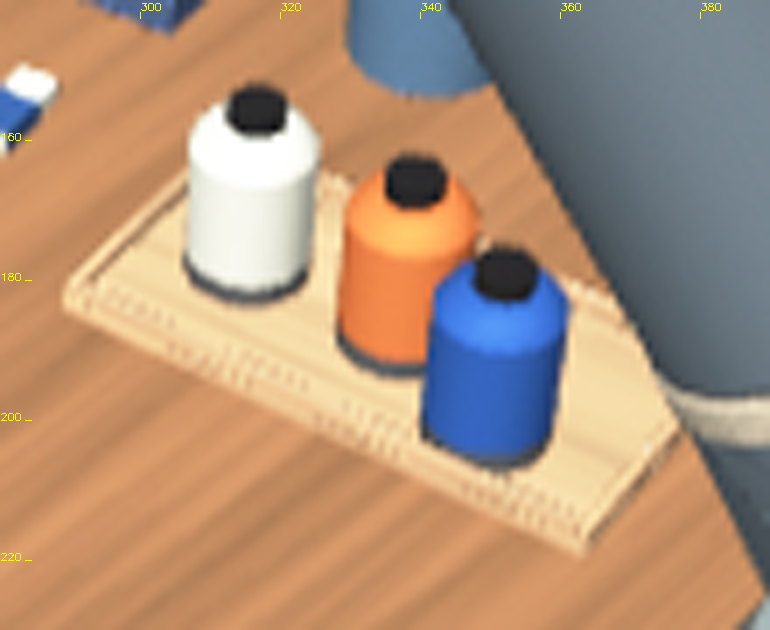

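Blue stands upright at tray (-0.060, +0.029) m, well inside the limits. It was already resting there while red was held down, and its foot matches the upright prediction. The robot is clear, so I'm handing in.

```bash
python3 -c "
from workcell import arm
print(arm.hand_in()); o=arm.get_obs(); print(o['time_s'])"
```

```text
the job is handed in; nothing more can be done
None
the job is handed in; nothing more can be done
```

The job is done and handed in at about 44 s; the hand-in reported no verdict.

- **Keys:** I pressed green, then yellow, and red at the end. Each read 10–39 N against the 5 N needed, and each was seen sunk in its collar.
- **Canisters:** White, orange and blue were present; yellow was absent. Each was pressed centred on the smaller filler's pad at 23–34 N, against 13 N for fully down. The height matched the pad's end stop and was held for over a second. Each was then stood in the tray.
- **Last checks:** All three canisters are upright on the tray floor and released, the filler pad is empty, and the rule, compass, dividers, cup, mug and eraser look unmoved.

**Disturbances and disagreements:**
- Blue was knocked about 3 cm between my last look at the tray and the picture taken with red held down. I measured it at tray (-0.060, +0.029) m, upright. That is inside the ±0.112 / ±0.047 m limits, but only about 2–3 mm from the rim. I left it there.
- The green press peaked at 38.8 N through the fingertips, close to the 40 N limit for the arm and gripper body. The key bottomed out about 3 mm higher than I had worked out, so I pressed the other keys more gently.
- The first tray centres from the scene and side cameras differed by about 1 cm; I used the wrist camera's value, which agreed with the tray size.

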